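# Set out amplifier parts on the repair bench

### The job

Set the stripped amplifier's parts out ready for refitting: stand the tall can capacitor upright in the middle of the round rubber pad on the chassis, between the transformer and the heatsink, and put the rectifier block on top of the heatsink, centred and with its long side along the heatsink's long side. Stack the parts trays in steps, lined up lengthwise on the base tray: the long tray on the base tray but shifted 25 mm towards the left (seen from the robot), and the short tray on the long tray, stepped back so that its right-hand end is straight above the base tray's right-hand end. Leave the squat can and the screwdriver where they are, and let go of everything.

Things in the scene. Friction and masses are not known exactly. Their poses are not given: they have to be found in the camera images.
- base_tray: Base tray, fixed to the bench: grey open plastic tray 120 long x 52 wide x 30 mm high on a black foot plate 148 x 80 x 6 mm (the 30 mm include the plate). Origin at the centre of its underside, on the bench. Its y axis runs along its length and points to the left seen from the robot (turned by up to 0.25 rad), z up. Its top is two flat lips 12 mm wide along the long sides, at z = 30 mm, on which the next tray rests.
- long_tray_c (a point): Long tray, loose: grey open plastic tray 120 long x 52 wide x 30 mm high, divided into three compartments by two cross walls; 12 mm lips along the long sides as on the base tray; about 100 g. Flat underside. Point at its centre, half-way up (15 mm above its underside); y along its length, z up.
- short_tray_c (a point): Short tray, loose: grey open plastic tray 96 long x 52 wide x 30 mm high, one undivided compartment; lips as on the others; about 80 g. Flat underside. Point at its centre, half-way up (15 mm above its underside); y along its length, z up.
- tall_can_c (a point): Tall can capacitor, loose: upright aluminium cylinder, diameter 40 mm, height 72 mm, black disc and two 4 mm high brass terminals on top; about 150 g. Point at its centre, 36 mm above its underside; z along its axis, up.
- rectifier_c (a point): Rectifier block, loose: black plastic block 46 long x 32 wide x 30 mm high with four upright steel lugs (8 mm high) on top; about 120 g. Point at the centre of the block, 15 mm above its underside; y along the 46 mm side, z up.
- mount_pad (a point): Round black rubber mounting pad, diameter 50 mm, in the middle of the fixed bare-steel chassis (340 x 130 mm, deck 30 mm above the bench). Point at the centre of the pad's top, 32 mm above the bench; y along the chassis' 340 mm side, x across it, z up. The transformer and the heatsink stand on the deck either side of the pad, about 110 mm from it along y or -y.
- transformer: Transformer, fixed on the chassis: dark laminated core with black coil ends, 70 long (y) x 56 x 56 mm high. Origin at the centre of its underside, on the deck.
- heatsink_top (a point): Heatsink, fixed on the chassis: dark metal, fins below a flat plate, 84 long (y) x 60 wide (x) x 40 mm high. Point at the centre of its flat top, 70 mm above the bench; y along the 84 mm side, z up.
- squat_can_c (a point): Squat can, loose, to be left alone: aluminium cylinder, diameter 52 mm, height 36 mm, black disc on top. Point at its centre, 18 mm above the bench.
- screwdriver_grip (a point): Screwdriver with yellow handle, loose, lying on the bench beyond the chassis; to be left alone. Point in the middle of its handle.
There are look-alikes about, which are no part of the job. Leave any orange or red look-alike of the part that bears long_tray_c alone.

How it is judged:
By the outcome, as a careful person would: the job done as asked, in the order asked, and still so for the second after the job is handed in, with the robot touching nothing.
It also fails if it takes over 120 s, if anything falls off the work surface, if the arm or the gripper's body presses on something with over 40 N, if the wrist force passes 120 N, or if a joint passes its speed limit or range.

### The arm

A 7-joint arm with a two-finger parallel gripper is mounted at the origin on the work surface. World frame = base frame: x ahead of the robot, y to its left, z up, the work surface at z = 0. Lengths are in m, angles in rad, forces in N, time in s.
With the tool pointing down it reaches from about 0.4 to 0.85 m from the base axis. Payload 10.4 kg.
Tool frame: the origin (TCP) lies between the finger pads; the fingertips stand 8 mm ahead of it and the grasp point (between the pads) lies 11 mm behind it; z points along the fingers, x is the direction in which the jaws open and shut, and the axes are right-handed (so a half turn about z gives the same grasp; the last joint's range is limited). The gripper opens to 87 mm and grips with 3 to 60 N. Pads are 19 mm wide; open, the fingers measure 117 mm over their backs; the gripper's body (75 mm by 190 mm) begins 51 mm behind the grasp point.
Start: joints at [1.209, 0.332, -0.065, 1.46, 0.022, 1.35, -0.088], TCP at [0.208, -0.589, 0.191] pointing down, gripper open.
Joint ranges: [-2.6, 2.6], [-0.5, 2.12], [-1.47, 1.34], [0.16, 2.42], [-1.27, 4.41], [0.06, 2.06], [-2.6, 2.6]. Speed limits (rad/s): [2.22, 2.22, 2.79, 2.79, 3.14, 3.14, 3.14].

### API

Orientations are given as a unit quaternion [x, y, z, w].
In Python, from bench import r, viewer gives the robot as it stands.
- The arm moves only by the tool apply_moves, never from a script. Its argument "increments" is a list of rows, each an object with "grip": the closure in counts, from 0 (fully open) to 255 (shut); "xyz": the shift along the tool's x, y, z in mm, a list of three; "rotation": the turn, a rotation vector about the tool's x, y, z in degrees, a list of three. A call has 1 to 5 rows; each row is the pose to reach, as a shift and turn from the pose measured when the call began, along the tool's axes at that moment; what a row does not reach only later rows make up. A row lasts 1/8 s, in which the tool goes at most 62.5 mm and 10.7 degrees, less where a joint would pass 70% of its speed; a pose out of reach is approached as far as the arm can. A call with a gripper value outside its range is refused whole. The fingers move at their own pace and stop on an object; "squeeze" is the grip in N (left out, the last holds). Time passes only in rows, so rows that repeat a pose let the fingers close. It gives the time, the measured TCP pose, the force and the opening at its end, in the units of the state.
- r.read_state(): the state, without advancing time (a new reading comes with each control period).
- viewer.camera(name): name is "scene" or "top"; returns a dict with "img" (384x512x3 uint8, blue, green, red), "range_z" (384x512 float32, m along the optical axis (not along the pixel's ray), 0 where there is no reading), "vertical_fov" (degrees; the focal length in pixels is half the picture's height over the tangent of half this angle, whatever the lens; pixels are square), "cx", "cy" (the principal point, pixels), "D" ([k1, k2, p1, p2, k3] as OpenCV has them; the pictures are not rectified), "rvec" (rotation vector, rad) and "tvec" (3), from world to camera coordinates, as OpenCV has them. Camera axes: x right, y down, z forward; pixel columns grow to the right and rows downward; lengths in m; the calibration is good to about 2 mm. A picture is of the moment at which its call begins.
- r.close_job(): hands the job in, once; it reports no verdict.
The state is a dict: "time": time; "joint_positions": joint angles; "joint_vel": joint speeds; "joint_torque": joint torques, N m; "ee_pos": TCP position; "eef_rot": TCP orientation; "ft_force": force on the tool from outside, world axes, zero at the start; "torque": the same for the moment, N m; "width": finger opening in m.
Only numpy, scipy, OpenCV 4.12 (cv2) and the standard library are available. Lean on these libraries where they do the work, as an engineer would, in place of code of your own. Each camera call takes 0.05 s, during which the arm holds its last target.

## Working session

There is one attempt and no reset: what is moved stays moved. The work goes in short steps, Python scripts to look and compute and a tool call to move; the robot and the scene stay as the last step left them, time stands still between calls to the robot, and variables do not carry over. Pictures are saved under pics/ and viewed, and the job is handed in when it is done.

Besides the shell and the picture viewer there is one more tool, called by a JSON object that holds its "api" and its "payload". apply_moves: Moves the arm, as the interface text tells. Its arguments: {"type":"object","properties":{"increments":{"type":"array","items":{"type":"object","properties":{"grip":{"type":"number"},"xyz":{"type":"array","items":{"type":"number"}},"rotation":{"type":"array","items":{"type":"number"}}}}},"squeeze":{"type":"number"}},"required":["increments"]}

```bash
ls; mkdir -p pics; cat > h.py <<'E'
import numpy as np, cv2
from scipy.spatial.transform import Rotation as R
from bench import r, viewer
def cam(n):
    c=viewer.camera(n); h=c["img"].shape[0]
    f=h/2/np.tan(np.radians(c["vertical_fov"])/2)
    c["K"]=np.array([[f,0,c["cx"]],[0,f,c["cy"]],[0,0,1.]]); c["D"]=np.array(c["D"],float)
    c["R"]=cv2.Rodrigues(np.array(c["rvec"],float))[0]; c["t"]=np.array(c["tvec"],float).ravel()
    c["C"]=-c["R"].T@c["t"]
    return c
def ray(c,uv):
    u=cv2.undistortPoints(np.array(uv,float).reshape(-1,1,2),c["K"],c["D"]).reshape(-1,2)
    d=np.c_[u,np.ones(len(u))]; return d@c["R"]
def onz(c,uv,z):
    d=ray(c,uv); s=(z-c["C"][2])/d[:,2]; return c["C"]+d*s[:,None]
def cloud(c):
    z=c["range_z"]; h,w=z.shape
    vv,uu=np.mgrid[:h,:w]
    d=ray(c,np.c_[uu.ravel(),vv.ravel()])
    P=c["C"]+d*z.ravel()[:,None]; P[z.ravel()<=0]=np.nan
    return P.reshape(h,w,3)
def proj(c,p):
    return cv2.projectPoints(np.array(p,float).reshape(-1,1,3),c["R"],c["t"],c["K"],c["D"])[0].reshape(-1,2)
E
python3 - <<'E'
from h import *
for n in("scene","top"):
    c=cam(n); cv2.imwrite(f"pics/{n}0.png",c["img"]); print(n,c["C"],c["K"][0,0],c["D"],(c["range_z"]>0).mean())
s=r.read_state(); print(s)
E
```

```text
pics
scene [ 1.20307181 -0.31681934  0.80446881] 388.62387372976 [0.04155728 0.         0.         0.         0.        ] 0.9959971110026041
top [ 0.29145036 -0.06956568  1.50833384] 436.28823539752835 [0.05606444 0.         0.         0.         0.        ] 0.9959767659505209
{'time': 0.1, 'joint_positions': array([ 1.20937567,  0.33277379, -0.06468598,  1.46087311,  0.02159517,
        1.34988918, -0.08851091]), 'joint_vel': array([ 0.00061821, -0.00250512,  0.00154568, -0.0036332 , -0.00014626,
        0.00027486,  0.00140598]), 'joint_torque': array([ 1.34452875e-03, -6.24545574e+01,  2.45844695e-02, -3.90717030e+01,
       -6.14397973e-02,  3.66533536e-02,  4.94739447e-05]), 'ee_pos': array([ 0.20759347, -0.58910423,  0.19024774]), 'eef_rot': array([ 8.16201310e-01, -5.77767282e-01, -5.25458902e-04, -3.36855159e-04]), 'ft_force': array([0.21479749, 0.2678896 , 0.08204608]), 'torque': array([ 0.03757367, -0.01893369, -0.04025595]), 'width': 0.08726923412371519}
```

View pics/scene0.png

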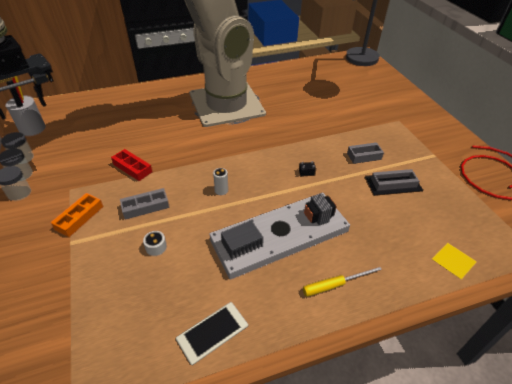

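View pics/top0.png

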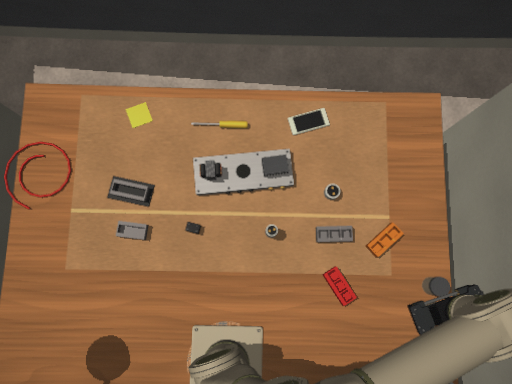

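In the top picture, the candidates for the long tray are grey (335,235), orange (385,240) and red (340,286). By the description it is the grey one with three compartments. For the tall can the candidates are (272,231) and the squat can (333,191). The short tray is at (133,231), the base tray at (131,191) and the rectifier at (194,228). I'll check these in close crops.

```bash
python3 - <<'E'
from h import *
c=cam("top"); I=c["img"]
a=cv2.resize(I[140:260,90:250],None,fx=5,fy=5,interpolation=cv2.INTER_CUBIC)
b=cv2.resize(I[140:260,220:380],None,fx=5,fy=5,interpolation=cv2.INTER_CUBIC)
cv2.imwrite("pics/a1.png",a); cv2.imwrite("pics/b1.png",b)
P=cloud(c); np.save("P.npy",P)
for n,(u,v) in dict(lt=(335,235),st=(133,231),bt=(131,191),rect=(194,228),tall=(272,231),sq=(333,191),pad=(243,171),hs=(277,166),tr=(210,171),bench=(230,240)).items(): print(n,P[v,u].round(3), [P[v+dv,u+du,2].round(3) for du,dv in((-4,0),(4,0),(0,4),(0,-4),(8,0),(0,8))])
E
```

```text
lt [ 0.423 -0.363  0.001] [np.float64(0.002), np.float64(0.014), np.float64(0.033), np.float64(0.003), np.float64(0.002), np.float64(0.004)]
st [0.423 0.333 0.   ] [np.float64(0.002), np.float64(0.003), np.float64(0.026), np.float64(0.002), np.float64(0.001), np.float64(-0.001)]
bt [0.562 0.347 0.007] [np.float64(0.01), np.float64(0.005), np.float64(0.029), np.float64(-0.0), np.float64(0.009), np.float64(0.006)]
rect [0.435 0.121 0.031] [np.float64(0.034), np.float64(0.033), np.float64(0.027), np.float64(0.03), np.float64(-0.0), np.float64(-0.003)]
tall [ 0.426 -0.141  0.069] [np.float64(0.074), np.float64(0.073), np.float64(0.075), np.float64(0.072), np.float64(0.011), np.float64(0.002)]
sq [ 0.572 -0.351  0.033] [np.float64(0.035), np.float64(0.037), np.float64(0.038), np.float64(0.041), np.float64(-0.001), np.float64(0.021)]
pad [ 0.638 -0.04   0.025] [np.float64(0.03), np.float64(0.033), np.float64(0.028), np.float64(0.027), np.float64(0.032), np.float64(0.029)]
hs [ 0.648 -0.156  0.066] [np.float64(0.075), np.float64(0.07), np.float64(0.071), np.float64(0.071), np.float64(0.062), np.float64(0.026)]
tr [0.62  0.068 0.091] [np.float64(0.085), np.float64(0.083), np.float64(0.09), np.float64(0.085), np.float64(0.078), np.float64(0.045)]
bench [ 0.399 -0.001  0.003] [np.float64(-0.001), np.float64(-0.008), np.float64(-0.0), np.float64(0.006), np.float64(0.007), np.float64(0.0)]
```

View pics/a1.png

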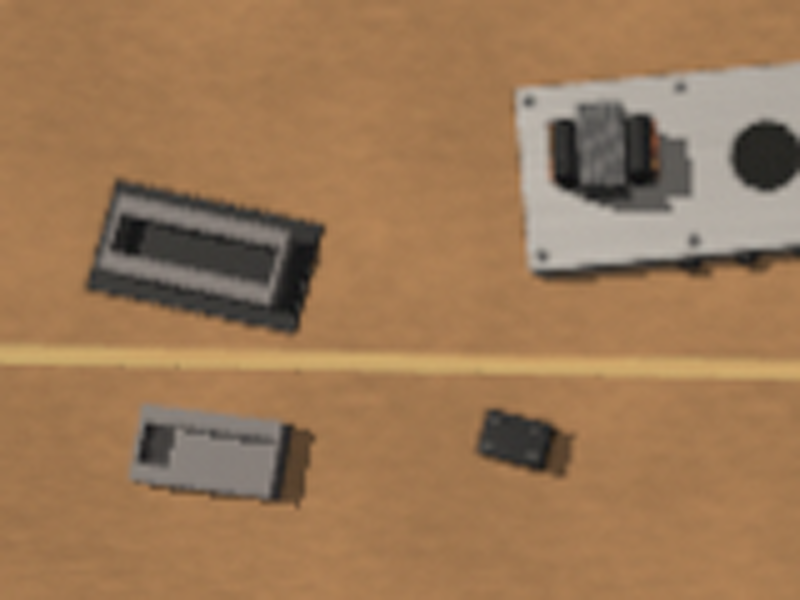

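View pics/b1.png

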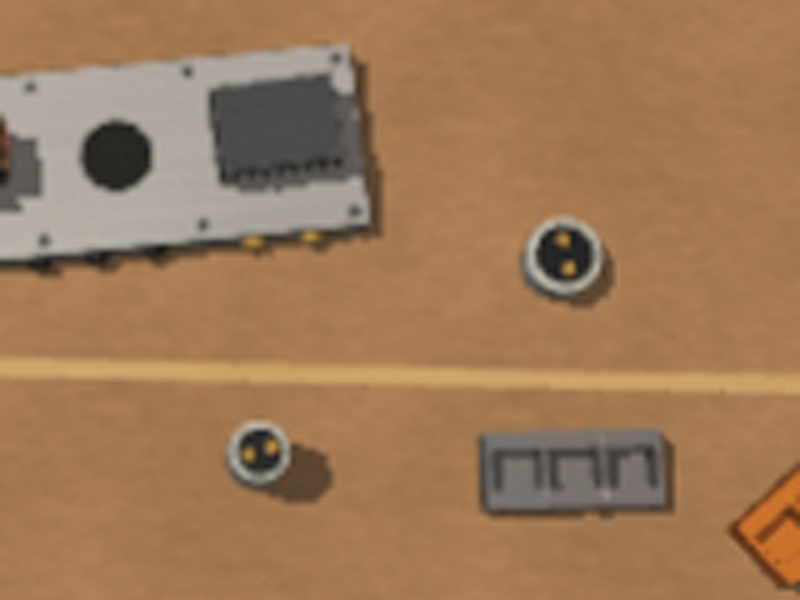

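```bash
cat > seg.py <<'E'
from h import *
# boxes seen in each view: crop x0,y0,x1,y1
def crop_masks(c,box,fn,up=8):
    x0,y0,x1,y1=box
    I=cv2.resize(c["img"][y0:y1,x0:x1],None,fx=up,fy=up,interpolation=cv2.INTER_CUBIC)
    m=fn(I); 
    cs,_=cv2.findContours(m,cv2.RETR_EXTERNAL,cv2.CHAIN_APPROX_NONE)
    k=max(cs,key=cv2.contourArea)[:,0,:].astype(float)
    return I,m,k,(k+0.5)/up-0.5+[x0,y0]
def lowsat(th):
    def f(I):
        h=cv2.cvtColor(I,cv2.COLOR_BGR2HSV); m=(h[...,1]<th).astype(np.uint8)*255
        return m
    return f
def dark(th):
    return lambda I:(I.max(2)<th).astype(np.uint8)*255
def bright(th):
    return lambda I:(I.min(2)>th).astype(np.uint8)*255
E
python3 - <<'E'
from seg import *
T=cam("top");S=cam("scene")
jobs=dict(st=(T,(110,215,160,248),lowsat(75)),lt=(T,(308,220,362,250),lowsat(75)),rect=(T,(180,216,208,240),dark(75)),
 bt=(T,(100,170,162,212),lowsat(75)),hs=(T,(255,148,296,185),dark(115)),pad=(T,(230,160,256,184),dark(90)),tall=(T,(260,220,284,242),dark(90)),
 st2=(S,(340,138,392,168),lowsat(75)),lt2=(S,(112,184,176,222),lowsat(75)),rect2=(S,(292,156,324,182),dark(75)),bt2=(S,(360,165,428,200),lowsat(75)))
rows=[]
for n,(c,b,f) in jobs.items():
    I,m,k,uv=crop_masks(c,b,f)
    cv2.drawContours(I,[k.astype(int).reshape(-1,1,2)],-1,(0,0,255),1)
    I=cv2.resize(I,(200,200)); cv2.putText(I,n,(3,15),0,.5,(255,255,255),1); rows.append(I)
while len(rows)%4: rows.append(np.zeros_like(rows[0]))
cv2.imwrite("pics/m1.png",np.vstack([np.hstack(rows[i:i+4]) for i in range(0,len(rows),4)]))
E
```

```text
(no output)
```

View pics/m1.png

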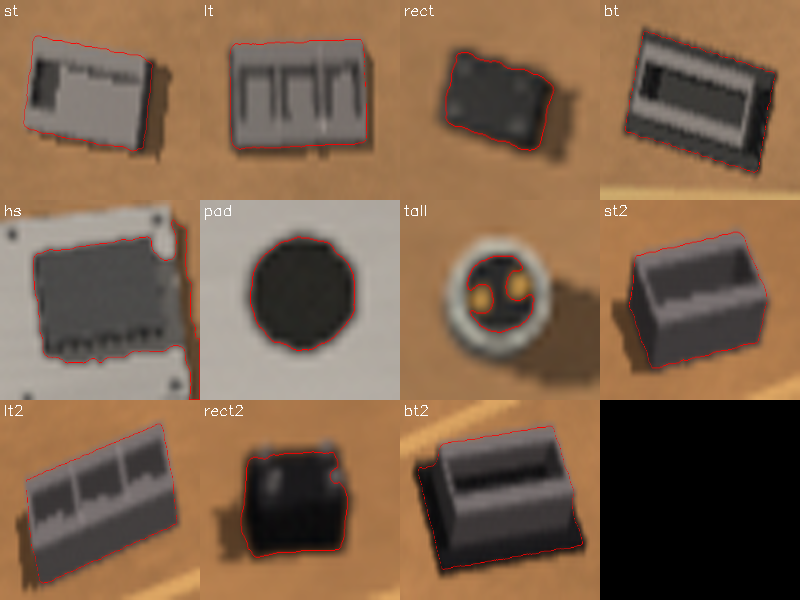

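```bash
cat > fit.py <<'E'
from seg import *
def boxfit(c,uv,L,W,h,z0=0.,verbose=True):
    """silhouette contour -> centre xy, yaw of long axis. L along y"""
    hull=cv2.convexHull(uv.astype(np.float32))[:,0]
    P=onz(c,uv,z0+h/2)[:,:2]
    (cx,cy),(a,b),ang=cv2.minAreaRect(P.astype(np.float32)*1000)
    th=np.radians(ang)+(0 if a>b else np.pi/2)
    ctr=np.array([cx,cy])/1000
    yaw=th-np.pi/2; yaw=(yaw+np.pi/2)%np.pi-np.pi/2
    for it in range(4):
        ex=np.array([np.cos(yaw),np.sin(yaw)]); ey=np.array([-ex[1],ex[0]])
        offs={};angs=[]
        for nm,n,half,tan,hl in(("+x",ex,W/2,ey,L/2),("-x",-ex,W/2,ey,L/2),("+y",ey,L/2,ex,W/2),("-y",-ey,L/2,ex,W/2)):
            vis=n@(c["C"][:2]-ctr)>half
            Q=onz(c,uv,z0 if vis else z0+h)[:,:2]-ctr
            s=Q@n; t=Q@tan
            k=(abs(s-half)<(.008 if it<2 else .004))&(abs(t)<hl*.75)
            if k.sum()<10: offs[nm]=np.nan; continue
            p=np.polyfit(t[k],s[k],1); kk=abs(np.polyval(p,t[k])-s[k])<.0015
            p=np.polyfit(t[k][kk],s[k][kk],1)
            offs[nm]=p[1]-half
            # outward line s=p0*t : rotation
            sg=1 if nm in("-x","+y") else -1
            angs.append((sg*np.arctan(p[0]),hl*2))
        dy=np.nanmean([offs["+y"],-offs["-y"]]); dx=np.nanmean([offs["+x"],-offs["-x"]])
        ctr=ctr+ex*dx+ey*dy
        yaw+=sum(a*w**2 for a,w in angs)/sum(w**2 for a,w in angs)
    if verbose: print("  ctr",(ctr*1000).round(1),"yaw",round(float(yaw),4),{k:round(v*1000,1) for k,v in offs.items()},[round(float(a),3) for a,w in angs])
    return ctr,yaw
E
python3 - <<'E'
from fit import *
T=cam("top");S=cam("scene")
jobs=dict(st=(T,(110,215,160,248),lowsat(75),.096,.052,.03),st2=(S,(340,138,392,168),lowsat(75),.096,.052,.03),
 lt=(T,(308,220,362,250),lowsat(75),.12,.052,.03),lt2=(S,(112,184,176,222),lowsat(75),.12,.052,.03),
 rect=(T,(180,216,208,240),dark(75),.046,.032,.030),rect2=(S,(292,156,324,182),dark(75),.046,.032,.030),
 bt=(T,(100,170,162,212),lowsat(75),.148,.080,.006),bt2=(S,(360,165,428,200),lowsat(75),.148,.08,.006))
for n,(c,b,f,L,W,h) in jobs.items():
    I,m,k,uv=crop_masks(c,b,f); print(n); boxfit(c,uv,L,W,h)
def cen(c,b,f,z):
    I,m,k,uv=crop_masks(c,b,f); h=cv2.convexHull(onz(c,uv,z)[:,:2].astype(np.float32)*1000)
    M=cv2.moments(h); e=cv2.fitEllipse(h); return (M["m10"]/M["m00"],M["m01"]/M["m00"]),e
print("pad",cen(T,(230,160,256,184),dark(90),.032)); print("pad2",cen(S,(266,217,296,241),dark(90),.032))
print("tall",cen(T,(260,220,284,242),dark(90),.072))
for n,b,c in(("hs",(215,215,270,265),S),("tall2",(205,160,235,200),S),("ch",(200,185,360,280),S),("hsT",(255,145,300,190),T)):
    x0,y0,x1,y1=b; I=cv2.resize(c["img"][y0:y1,x0:x1],(400,300) ,interpolation=cv2.INTER_CUBIC); cv2.imwrite(f"pics/c_{n}.png",I)
cv2.imwrite("pics/c4.png",np.vstack([np.hstack([cv2.imread(f"pics/c_{n}.png") for n in p]) for p in(("hs","tall2"),("ch","hsT"))]))
E
```

```text
st
  ctr [425.2 333.4] yaw -0.1067 {'+x': np.float64(-0.5), '-x': np.float64(-0.5), '+y': np.float64(-1.2), '-y': np.float64(-1.2)} [-0.002, 0.003, -0.006, 0.005]
st2
  ctr [422.5 332.5] yaw -0.109 {'+x': np.float64(-2.3), '-x': np.float64(-2.3), '+y': np.float64(-1.8), '-y': np.float64(-1.8)} [0.001, -0.002, 0.007, -0.001]
lt
  ctr [ 426.6 -355.7] yaw 0.0437 {'+x': np.float64(-0.5), '-x': np.float64(-0.5), '+y': np.float64(-0.5), '-y': np.float64(-0.5)} [0.005, 0.0, -0.024, -0.003]
lt2
  ctr [ 425.2 -355.6] yaw 0.0427 {'+x': np.float64(-2.1), '-x': np.float64(-2.1), '+y': np.float64(-0.6), '-y': np.float64(-0.6)} [0.005, 0.001, 0.004, -0.038]
rect
  ctr [437.1 125.4] yaw -0.2345 {'+x': np.float64(-1.8), '-x': np.float64(-1.8), '+y': np.float64(-1.2), '-y': np.float64(-1.2)} [0.013, -0.037, 0.047, 0.002]
rect2fit.py:25: RuntimeWarning: Mean of empty slice
  dy=np.nanmean([offs["+y"],-offs["-y"]]); dx=np.nanmean([offs["+x"],-offs["-x"]])
Traceback (most recent call last):
  File "fit.py", line 27, in boxfit
    yaw+=sum(a*w**2 for a,w in angs)/sum(w**2 for a,w in angs)
         ~~~~~~~~~~~~~~~~~~~~~~~~~~~^~~~~~~~~~~~~~~~~~~~~~~~~~
ZeroDivisionError: division by zero
```

```bash
python3 - <<'E'
from fit import *
T=cam("top");S=cam("scene")
jobs=dict(bt=(T,(100,170,162,212),lowsat(75),.148,.080,.006),bt2=(S,(360,165,428,200),lowsat(75),.148,.08,.006))
for n,(c,b,f,L,W,h) in jobs.items():
    I,m,k,uv=crop_masks(c,b,f); print(n); boxfit(c,uv,L,W,h)
def cen(c,b,f,z):
    I,m,k,uv=crop_masks(c,b,f); h=cv2.convexHull(onz(c,uv,z)[:,:2].astype(np.float32)*1000)
    M=cv2.moments(h); e=cv2.fitEllipse(h); return np.round((M["m10"]/M["m00"],M["m01"]/M["m00"]),1),np.round(e[1],1)
print("pad",cen(T,(230,160,256,184),dark(90),.032)); print("pad2",cen(S,(266,217,296,241),dark(90),.032))
print("tall",cen(T,(260,220,284,242),dark(90),.072))
for n,b,c in(("hs",(215,215,270,265),S),("tall2",(205,160,235,200),S),("ch",(200,185,360,280),S),("hsT",(255,145,300,190),T)):
    x0,y0,x1,y1=b; I=cv2.resize(c["img"][y0:y1,x0:x1],(400,300) ,interpolation=cv2.INTER_CUBIC); cv2.imwrite(f"pics/c_{n}.png",I)
cv2.imwrite("pics/c4.png",np.vstack([np.hstack([cv2.imread(f"pics/c_{n}.png") for n in p]) for p in(("hs","tall2"),("ch","hsT"))]))
E
```

```text
bt
  ctr [562.8 349.9] yaw -0.1956 {'+x': np.float64(-2.3), '-x': np.float64(-2.3), '+y': np.float64(-2.0), '-y': np.float64(-2.0)} [-0.0, -0.002, 0.001, 0.006]
bt2
  ctr [554.3 354.2] yaw -0.196 {'+x': np.float64(1.8), '-x': np.float64(1.8), '+y': np.float64(-0.6), '-y': np.float64(-0.7)} [0.002, 0.005, -0.016, -0.002]
pad (array([637. , -39.6]), array([47.6, 48.3]))
pad2 (array([636.7, -40.7]), array([48.6, 49.6]))
tall (array([ 429.7, -139.5]), array([27.4, 28.4]))
```

View pics/c4.png

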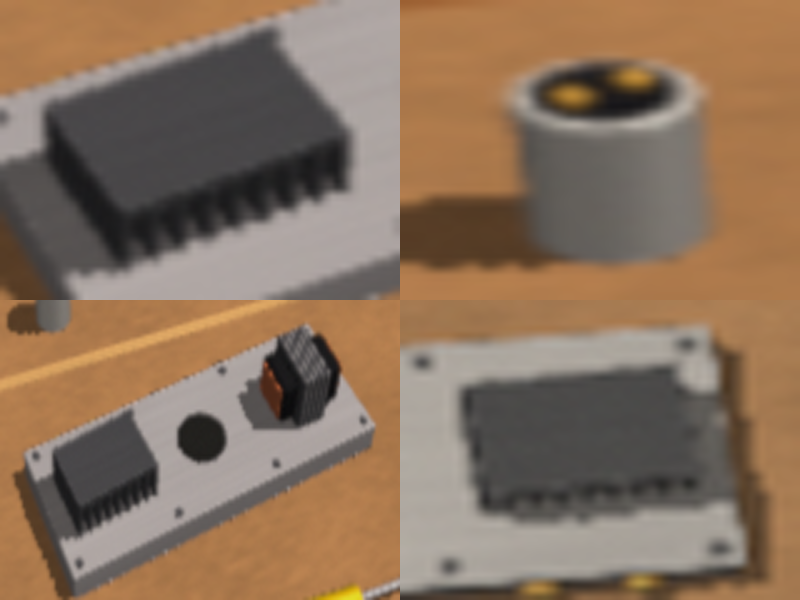

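```bash
python3 - <<'E'
from fit import *
T=cam("top");S=cam("scene")
q=np.array([(45,105),(275,33),(348,140),(120,215)],float); uv=q/[400/55,6]-.5+[215,215]
P=onz(S,uv,.07)[:,:2]*1000; print(P.round(1),P.mean(0), [np.linalg.norm(P[i]-P[i-1]).round(1) for i in range(4)])
e=P[1]-P[0]+P[2]-P[3]; print("yaw hs",np.arctan2(-e[0],e[1]))
# chassis outline in top view
def band(lo,hi,sat):
    def f(I):
        h=cv2.cvtColor(I,cv2.COLOR_BGR2HSV); return ((h[...,1]<sat)&(h[...,2]>lo)&(h[...,2]<hi)).astype(np.uint8)*255
    return f
I,m,k,uv=crop_masks(T,(188,142,300,202),lowsat(60),6); print("chassis"); ch=boxfit(T,uv,.34,.13,.03)
cv2.drawContours(I,[k.astype(int).reshape(-1,1,2)],-1,(0,0,255),1); cv2.imwrite("pics/ch.png",I)
I1,m,k,uv=crop_masks(T,(100,170,162,212),band(95,256,75)); cv2.drawContours(I1,[k.astype(int).reshape(-1,1,2)],-1,(0,0,255),1)
h=cv2.convexHull((onz(T,uv,.03)[:,:2]*1000).astype(np.float32)); print(cv2.minAreaRect(h))
I2,m,k,uv=crop_masks(S,(360,165,428,200),band(90,256,75)); cv2.drawContours(I2,[k.astype(int).reshape(-1,1,2)],-1,(0,0,255),1)
h=cv2.convexHull((onz(S,uv,.03)[:,:2]*1000).astype(np.float32)); print(cv2.minAreaRect(h))
I3,m,k,uv=crop_masks(S,(205,160,235,200),dark(90)); cv2.drawContours(I3,[k.astype(int).reshape(-1,1,2)],-1,(0,0,255),1)
h=cv2.convexHull((onz(S,uv,.072)[:,:2]*1000).astype(np.float32));M=cv2.moments(h);print("tall2",M["m10"]/M["m00"],M["m01"]/M["m00"])
I4=cv2.resize(T["img"][145:190,255:300],(400,300),interpolation=cv2.INTER_CUBIC)
cv2.imwrite("pics/m2.png",np.vstack([np.hstack([cv2.resize(a,(400,300)) for a in p]) for p in((I1,I2),(I3,I))]))
E
```

```text
[[ 631.  -193.8]
 [ 619.3 -110. ]
 [ 678.7 -105.1]
 [ 689.8 -185.6]] [ 654.74500572 -148.64396844] [np.float64(59.4), np.float64(84.6), np.float64(59.6), np.float64(81.2)]
yaw hs 0.13797245131677704
chassis
  ctr [637.9 -39.6] yaw 0.1195 {'+x': np.float64(-1.8), '-x': np.float64(-1.8), '+y': np.float64(-0.5), '-y': np.float64(-0.5)} [-0.001, 0.001, 0.004, -0.009]
((563.150390625, 350.47357177734375), (120.86432647705078, 54.12553787231445), 78.75595092773438)
((561.8702392578125, 348.0369567871094), (121.22026062011719, 54.74025344848633), 78.10527038574219)
tall2 490.47786670810854 -182.9614500592884
```

View pics/m2.png

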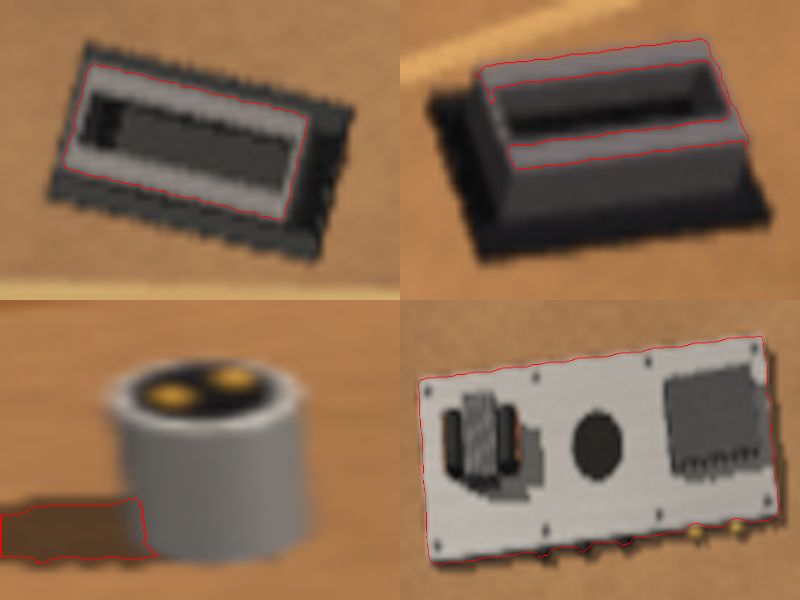

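```bash
cat > rectify.py <<'E'
from fit import *
def patch(c,ctr,yaw,z,hx,hy,step=.0005):
    xs=np.arange(-hx,hx,step); ys=np.arange(-hy,hy,step)
    ex=np.array([np.cos(yaw),np.sin(yaw)]);ey=np.array([-ex[1],ex[0]])
    X,Y=np.meshgrid(xs,ys,indexing="ij")
    W=np.concatenate([ctr+X[...,None]*ex+Y[...,None]*ey,np.full(X.shape+(1,),z)],-1)
    uv=proj(c,W.reshape(-1,3)).reshape(X.shape+(2,)).astype(np.float32)
    # display: +x up, +y left
    I=cv2.remap(c["img"],uv[...,0],uv[...,1],cv2.INTER_CUBIC)
    return xs,ys,I
E
python3 - <<'E'
from rectify import *
out=[]
ctr=np.array([.651,-.149])
for n in("top","scene"):
    c=cam(n); xs,ys,I=patch(c,ctr,.1195,.07,.05,.06)
    g=I.astype(float).mean(2)
    mid=abs(ys)<.03; px=g[:,mid].mean(1); midx=abs(xs)<.02; py=g[midx].mean(0)
    for nm,a,p in(("x",xs,px),("y",ys,py)):
        d=np.gradient(cv2.GaussianBlur(p.reshape(-1,1),(1,9),2).ravel())
        k=[i for i in range(3,len(d)-3) if abs(d[i])==abs(d[i-3:i+4]).max() and abs(d[i])>.8]
        print(n,nm,[(round(a[i]*1000,1),round(d[i],1)) for i in k])
    out.append(cv2.resize(I[::-1,::-1],(480,400)))
cv2.imwrite("pics/hs2.png",cv2.resize(np.hstack(out),(800,333)))
E
```

```text
top x [(np.float64(-43.0), np.float64(-5.4)), (np.float64(-32.5), np.float64(-2.5)), (np.float64(-26.0), np.float64(1.9)), (np.float64(32.0), np.float64(6.9))]
top y [(np.float64(-55.5), np.float64(3.0)), (np.float64(-43.0), np.float64(-1.4)), (np.float64(44.5), np.float64(8.6))]
scene x [(np.float64(-35.0), np.float64(3.8)), (np.float64(-27.5), np.float64(-6.8)), (np.float64(32.5), np.float64(-3.0)), (np.float64(47.0), np.float64(1.4))]
scene y [(np.float64(-50.5), np.float64(-4.7)), (np.float64(-41.5), np.float64(4.2)), (np.float64(41.5), np.float64(8.6))]
```

View pics/hs2.png

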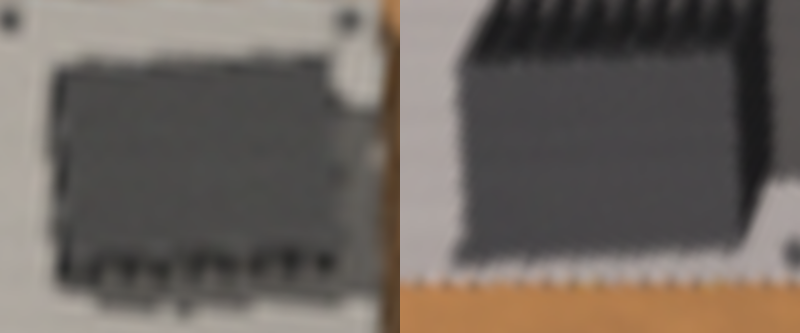

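```bash
cat > go.py <<'E'
import sys
from h import *
def go(x,y,z,yaw):
    s=r.read_state(); Rt=R.from_quat(s["eef_rot"]); p=np.array(s["ee_pos"])
    ex=np.array([np.cos(yaw),np.sin(yaw),0]); best=None
    for sg in(1,-1):
        M=np.c_[sg*ex,np.cross([0,0,-1],sg*ex),[0,0,-1]]
        rv=(Rt.inv()*R.from_matrix(M)).as_rotvec(degrees=True)
        if best is None or np.linalg.norm(rv)<np.linalg.norm(best): best=rv
    d=Rt.inv().apply(np.array([x,y,z])-p)*1000
    print("t",round(s["time"],2),"tcp",p.round(4),"q1,q7",s["joint_positions"][[0,6]].round(2),"w",round(s["width"]*1000,1),"F",np.round(s["ft_force"],1))
    print("xyz",d.round(1),"rot",best.round(2),"rows",np.ceil(max(np.linalg.norm(d)/62.5,np.linalg.norm(best)/10.7)))
if __name__=="__main__": go(*map(float,sys.argv[1:5]))
E
python3 go.py .4295 -.1395 .19 .12; python3 go.py .4295 -.1395 .12 .12
```

```text
t 0.65 tcp [ 0.2078 -0.5895  0.191 ] q1,q7 [ 1.21 -0.09] w 87.0 F [ 0.2 -0.2  0.7]
xyz [-350.7 -358.7    1. ] rot [ 0.000e+00 -1.000e-02 -7.746e+01] rows 9.0
t 0.65 tcp [ 0.2078 -0.5895  0.191 ] q1,q7 [ 1.21 -0.09] w 87.0 F [ 0.2 -0.2  0.7]
xyz [-350.7 -358.7   71. ] rot [ 0.000e+00 -1.000e-02 -7.746e+01] rows 9.0
```

{"api": "apply_moves", "payload": {"increments": [{"grip": 0, "xyz": [-35, -36, 0], "rotation": [0, 0, -9]}, {"grip": 0, "xyz": [-75, -76, 0], "rotation": [0, 0, -18]}, {"grip": 0, "xyz": [-115, -118, 0], "rotation": [0, 0, -28]}, {"grip": 0, "xyz": [-155, -160, 0], "rotation": [0, 0, -37]}, {"grip": 0, "xyz": [-195, -200, 0], "rotation": [0, 0, -46]}], "squeeze": 20}}

```text
time: 1.27
ee_pos: [0.3323, -0.3373, 0.1912]
eef_rot: [0.978, -0.21, 0.0, 0.0]
ft_force: [0.7, 0.2, 0.1]
width: 0.0869
```

```bash
python3 go.py .4295 -.1395 .15 .12
```

```text
t 1.27 tcp [ 0.3323 -0.3373  0.1912] q1,q7 [1.02 0.27] w 86.9 F [0.7 0.2 0.1]
xyz [   7.2 -220.3   41.1] rot [ 4.000e-02 -3.000e-02 -3.115e+01] rows 4.0
```

{"api": "apply_moves", "payload": {"increments": [{"grip": 0, "xyz": [1, -55, 5], "rotation": [0, 0, -8]}, {"grip": 0, "xyz": [4, -110, 15], "rotation": [0, 0, -16]}, {"grip": 0, "xyz": [6, -165, 30], "rotation": [0, 0, -24]}, {"grip": 0, "xyz": [7.2, -220.3, 41], "rotation": [0, 0, -31.1]}, {"grip": 0, "xyz": [7.2, -220.3, 41], "rotation": [0, 0, -31.1]}]}}

```text
time: 1.9
ee_pos: [0.4306, -0.1353, 0.1497]
eef_rot: [0.998, 0.064, 0.0, -0.0]
ft_force: [-0.4, -0.6, 0.0]
width: 0.0872
```

```bash
python3 go.py .4295 -.1395 .034 .12; python3 - <<'E'
from h import *
c=cam("scene"); cv2.imwrite("pics/s2.png",cv2.resize(c["img"][60:260,140:340],(800,600))) 
E
```

```text
t 1.9 tcp [ 0.4306 -0.1353  0.1497] q1,q7 [0.78 0.33] w 87.2 F [-0.4 -0.6  0. ]
xyz [ -1.7   4.  115.7] rot [-0.01 -0.02  0.44] rows 2.0
```

View pics/s2.png

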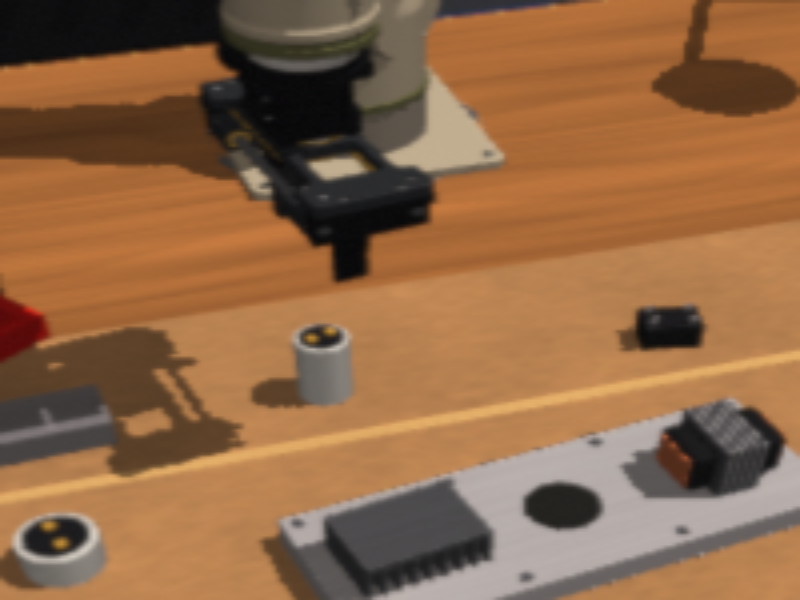

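The gripper hangs at about (350,240) over the tall can at (322,360), jaws across x, and nothing is in the way below it.

{"api": "apply_moves", "payload": {"increments": [{"grip": 0, "xyz": [-1.7, 4, 20], "rotation": [0, 0, 0.4]}, {"grip": 0, "xyz": [-1.7, 4, 55], "rotation": [0, 0, 0.4]}, {"grip": 0, "xyz": [-1.7, 4, 90], "rotation": [0, 0, 0.4]}, {"grip": 0, "xyz": [-1.7, 4, 115.7], "rotation": [0, 0, 0.4]}, {"grip": 0, "xyz": [-1.7, 4, 115.7], "rotation": [0, 0, 0.4]}]}}

```text
time: 2.58
ee_pos: [0.4272, -0.1428, 0.0331]
eef_rot: [0.998, 0.057, -0.001, -0.0]
ft_force: [-0.7, 0.1, 0.8]
width: 0.087
```

```bash
python3 go.py .4295 -.1395 .034 .12
```

```text
t 2.58 tcp [ 0.4272 -0.1428  0.0331] q1,q7 [0.76 0.25] w 87.0 F [-0.7  0.1  0.8]
xyz [ 2.7 -3.  -0.9] rot [-0.04  0.15 -0.36] rows 1.0
```

{"api": "apply_moves", "payload": {"increments": [{"grip": 0, "xyz": [2.7, -3, -1], "rotation": [0, 0, -0.4]}, {"grip": 0, "xyz": [2.7, -3, -1], "rotation": [0, 0, -0.4]}]}}

```text
time: 2.82
ee_pos: [0.4304, -0.1398, 0.0354]
eef_rot: [0.998, 0.06, -0.0, 0.0]
ft_force: [0.3, -0.3, 0.1]
width: 0.0869
```

```bash
python3 go.py .4295 -.1395 .034 .12;python3 go.py .4295 -.1395 .034 .12
```

```text
t 2.83 tcp [ 0.4304 -0.1398  0.0354] q1,q7 [0.76 0.25] w 86.9 F [ 0.3 -0.3  0.1]
xyz [-0.9 -0.5  1.4] rot [0.02 0.05 0.03] rows 1.0
t 2.83 tcp [ 0.4304 -0.1398  0.0354] q1,q7 [0.76 0.25] w 86.9 F [ 0.3 -0.3  0.1]
xyz [-0.9 -0.5  1.4] rot [0.02 0.05 0.03] rows 1.0
```

{"api": "apply_moves", "payload": {"increments": [{"grip": 200, "xyz": [0, 0, 0]}, {"grip": 200, "xyz": [0, 0, 0]}, {"grip": 200, "xyz": [0, 0, 0]}, {"grip": 200, "xyz": [0, 0, 0]}, {"grip": 200, "xyz": [0, 0, 0]}]}}

```text
$.increments[0]: bad value
```

```bash
python3 go.py .637 -.040 .150 .12
```

```text
t 2.83 tcp [ 0.4304 -0.1398  0.0354] q1,q7 [0.76 0.25] w 86.9 F [ 0.3 -0.3  0.1]
xyz [ 217.   -74.2 -114.8] rot [0.02 0.05 0.03] rows 5.0
```

{"api": "apply_moves", "payload": {"increments": [{"grip": 200, "xyz": [0, 0, 0], "rotation": [0, 0, 0]}, {"grip": 200, "xyz": [0, 0, 0], "rotation": [0, 0, 0]}, {"grip": 200, "xyz": [0, 0, 0], "rotation": [0, 0, 0]}, {"grip": 200, "xyz": [0, 0, 0], "rotation": [0, 0, 0]}, {"grip": 200, "xyz": [0, 0, 0], "rotation": [0, 0, 0]}]}}

```text
time: 3.45
ee_pos: [0.4304, -0.1399, 0.0353]
eef_rot: [0.998, 0.06, -0.001, 0.0]
ft_force: [0.1, 0.5, 1.1]
width: 0.0449
```

```bash
python3 go.py .637 -.040 .150 .12
```

```text
t 3.45 tcp [ 0.4304 -0.1399  0.0353] q1,q7 [0.76 0.25] w 44.9 F [0.1 0.5 1.1]
xyz [ 217.   -74.3 -114.9] rot [0.02 0.06 0.03] rows 5.0
```

Still closing, so give it more time.

{"api": "apply_moves", "payload": {"increments": [{"grip": 220, "xyz": [0, 0, 0], "rotation": [0, 0, 0]}, {"grip": 220, "xyz": [0, 0, 0], "rotation": [0, 0, 0]}, {"grip": 220, "xyz": [0, 0, 0], "rotation": [0, 0, 0]}, {"grip": 220, "xyz": [0, 0, -20], "rotation": [0, 0, 0]}, {"grip": 220, "xyz": [0, 0, -50], "rotation": [0, 0, 0]}]}}

```text
time: 4.08
ee_pos: [0.4297, -0.1394, 0.0851]
eef_rot: [0.998, 0.06, -0.001, -0.0]
ft_force: [0.6, -0.0, -2.2]
width: 0.0387
```

```bash
python3 go.py .637 -.040 .150 .12; python3 - <<'E'
from h import *
c=cam("scene"); cv2.imwrite("pics/s3.png",cv2.resize(c["img"][60:260,140:340],(800,600))) 
E
```

```text
t 4.08 tcp [ 0.4297 -0.1394  0.0851] q1,q7 [0.78 0.29] w 38.7 F [ 0.6 -0.  -2.2]
xyz [217.6 -73.8 -65.4] rot [-0.06  0.16  0.04] rows 4.0
```

View pics/s3.png

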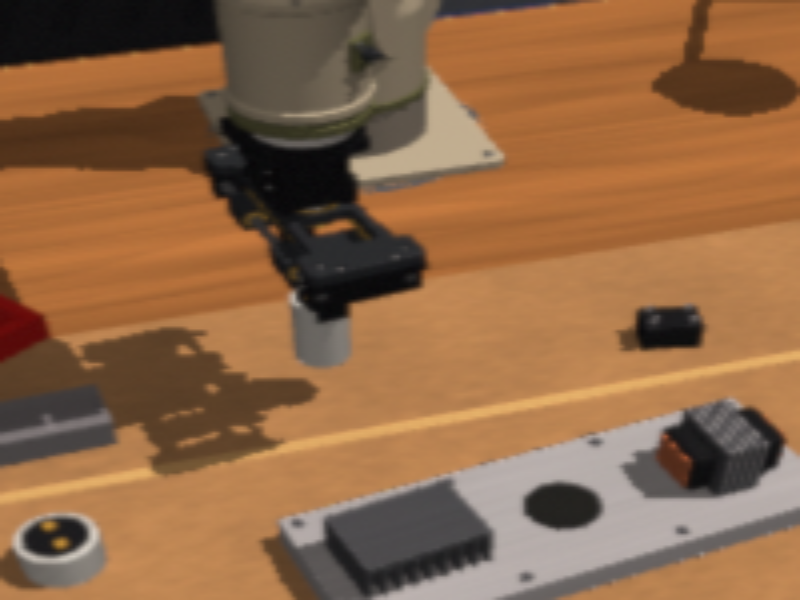

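{"api": "apply_moves", "payload": {"increments": [{"grip": 220, "xyz": [30, -10, -35], "rotation": [0, 0, 0]}, {"grip": 220, "xyz": [80, -30, -60], "rotation": [0, 0, 0]}, {"grip": 220, "xyz": [135, -50, -65], "rotation": [0, 0, 0]}, {"grip": 220, "xyz": [185, -65, -65], "rotation": [0, 0, 0]}, {"grip": 220, "xyz": [217.5, -73.8, -65], "rotation": [0, 0, 0]}]}}

```text
time: 4.75
ee_pos: [0.6406, -0.0387, 0.1537]
eef_rot: [0.998, 0.061, 0.001, 0.0]
ft_force: [-0.3, -0.1, -1.6]
width: 0.0389
```

```bash
python3 go.py .637 -.040 .085 .12
```

```text
t 4.75 tcp [ 0.6406 -0.0387  0.1537] q1,q7 [ 0.46 -0.07] w 38.9 F [-0.3 -0.1 -1.6]
xyz [-3.8  0.8 68.7] rot [ 0.03 -0.11  0.11] rows 2.0
```

{"api": "apply_moves", "payload": {"increments": [{"grip": 220, "xyz": [-3.8, 0.8, 15], "rotation": [0, 0, 0]}, {"grip": 220, "xyz": [-3.8, 0.8, 40], "rotation": [0, 0, 0]}, {"grip": 220, "xyz": [-3.8, 0.8, 60], "rotation": [0, 0, 0]}, {"grip": 220, "xyz": [-3.8, 0.8, 68], "rotation": [0, 0, 0]}, {"grip": 220, "xyz": [-3.8, 0.8, 68], "rotation": [0, 0, 0]}]}}

```text
time: 5.38
ee_pos: [0.6367, -0.0402, 0.0854]
eef_rot: [0.998, 0.061, 0.001, 0.0]
ft_force: [0.7, 0.3, -1.8]
width: 0.0388
```

```bash
python3 go.py .637 -.040 .068 .12; python3 - <<'E'
from h import *
c=cam("scene"); cv2.imwrite("pics/s4.png",cv2.resize(c["img"][160:270,215:365],(800,587),interpolation=cv2.INTER_CUBIC)) 
I=c["img"][200:245,260:310].astype(int)
for v in range(212,240,4):
    print(v,c["img"][v,262:306].max(1).tolist())
E
```

```text
t 5.38 tcp [ 0.6367 -0.0402  0.0854] q1,q7 [ 0.45 -0.09] w 38.8 F [ 0.7  0.3 -1.8]
xyz [ 0.3 -0.2 17.4] rot [ 0.03 -0.07  0.1 ] rows 1.0
212 [191, 191, 195, 189, 176, 196, 199, 189, 193, 194, 193, 174, 109, 89, 95, 100, 105, 109, 111, 111, 102, 63, 19, 13, 12, 13, 12, 10, 12, 20, 31, 30, 18, 14, 17, 23, 31, 37, 52, 62, 81, 88, 95, 87]
216 [193, 192, 192, 192, 191, 192, 192, 193, 193, 192, 184, 148, 95, 91, 99, 104, 108, 110, 111, 111, 112, 109, 107, 109, 116, 130, 125, 112, 140, 165, 172, 177, 181, 157, 103, 94, 94, 94, 94, 95, 95, 95, 95, 93]
220 [187, 195, 195, 195, 194, 193, 193, 194, 193, 192, 174, 114, 91, 96, 101, 106, 109, 110, 111, 111, 112, 111, 115, 124, 130, 134, 142, 166, 188, 190, 190, 190, 190, 189, 183, 156, 104, 95, 94, 95, 95, 95, 95, 95]
224 [117, 100, 99, 99, 98, 99, 99, 99, 97, 88, 67, 69, 90, 101, 105, 108, 110, 110, 111, 112, 115, 118, 122, 127, 131, 130, 125, 154, 188, 191, 192, 192, 192, 192, 192, 192, 192, 185, 158, 103, 93, 93, 93, 94]
228 [95, 94, 95, 95, 95, 95, 95, 93, 82, 43, 22, 20, 23, 35, 54, 74, 94, 106, 107, 110, 113, 110, 88, 80, 68, 45, 41, 61, 121, 183, 188, 187, 188, 188, 189, 190, 189, 188, 188, 189, 191, 192, 192, 192]
232 [93, 95, 94, 95, 96, 96, 96, 94, 95, 87, 62, 32, 20, 18, 21, 20, 20, 23, 22, 22, 26, 37, 38, 39, 38, 40, 62, 119, 175, 189, 192, 193, 192, 192, 192, 192, 192, 191, 190, 190, 191, 192, 192, 192]
236 [66, 89, 95, 96, 96, 95, 95, 101, 130, 172, 187, 189, 189, 185, 176, 163, 145, 110, 130, 134, 136, 146, 166, 173, 178, 190, 191, 190, 190, 190, 191, 191, 192, 191, 190, 190, 191, 191, 192, 193, 193, 193, 193, 192]
```

View pics/s4.png

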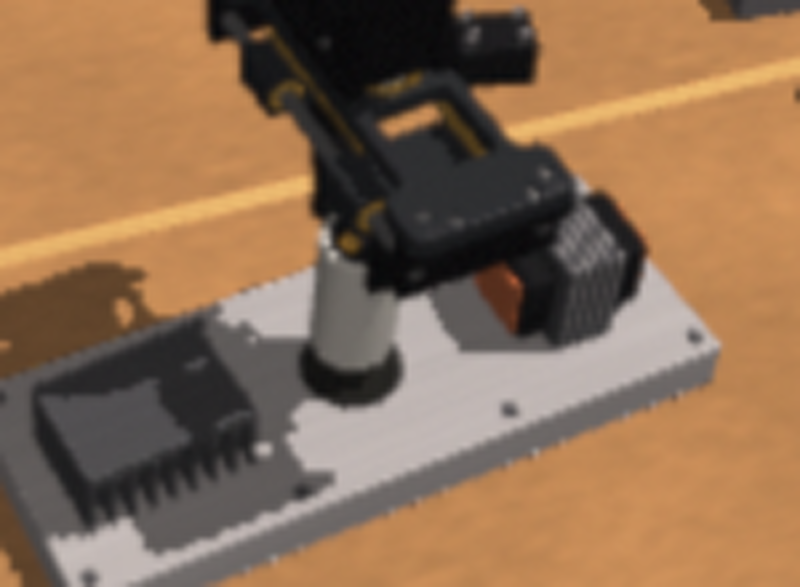

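```bash
python3 - <<'E'
from h import *
c=cam("scene")
print(proj(c,[[.6367,-.0402,.05],[.6367,-.0402,.06],[.6367,-.0402,.07],[.637,-.040,.032],[.6367,-.0502,.06]]).round(1))
g=c["img"].max(2)
m=(g>83).astype(int)
for v in range(214,227): 
    row=c["img"][v,262:300].max(1).astype(int); d=np.diff(row); print(v, 262+.5+np.argmin(d[:16]), [int(x) for x in row[20:30]])
E
```

```text
[[280.8 223.5]
 [281.  221. ]
 [281.3 218.3]
 [280.4 228.1]
 [277.3 221.9]]
214 273.5 [111, 96, 45, 43, 58, 62, 61, 31, 15, 20]
215 273.5 [112, 104, 87, 96, 104, 116, 109, 72, 53, 76]
216 273.5 [112, 110, 106, 109, 116, 129, 131, 124, 134, 164]
217 273.5 [112, 111, 111, 113, 124, 132, 136, 149, 177, 189]
218 273.5 [112, 112, 111, 115, 127, 133, 137, 154, 187, 191]
219 272.5 [112, 111, 112, 116, 129, 134, 139, 158, 187, 190]
220 272.5 [111, 112, 114, 122, 129, 134, 140, 160, 188, 190]
221 272.5 [111, 114, 119, 125, 130, 134, 143, 165, 188, 189]
222 272.5 [113, 116, 120, 126, 131, 135, 147, 173, 188, 190]
223 265.5 [114, 117, 122, 127, 131, 136, 146, 173, 189, 191]
224 271.5 [114, 118, 122, 127, 132, 131, 126, 150, 188, 191]
225 271.5 [115, 118, 123, 128, 131, 126, 105, 123, 182, 192]
226 270.5 [116, 119, 123, 128, 126, 105, 72, 90, 154, 190]
```

{"api": "apply_moves", "payload": {"increments": [{"grip": 220, "xyz": [0.3, 0, 8], "rotation": [0, 0, 0]}, {"grip": 220, "xyz": [0.3, 0, 14], "rotation": [0, 0, 0]}, {"grip": 220, "xyz": [0.3, 0, 18], "rotation": [0, 0, 0]}, {"grip": 220, "xyz": [0.3, 0, 18], "rotation": [0, 0, 0]}, {"grip": 220, "xyz": [0.3, 0, 18], "rotation": [0, 0, 0]}]}}

```text
time: 6.1
ee_pos: [0.6379, -0.04, 0.0687]
eef_rot: [0.998, 0.061, 0.002, 0.0]
ft_force: [-0.4, 1.1, -2.2]
width: 0.0389
```

{"api": "apply_moves", "payload": {"increments": [{"grip": 220, "xyz": [-0.8, 0, 1.8], "rotation": [0, 0, 0]}, {"grip": 220, "xyz": [-0.8, 0, 1.8], "rotation": [0, 0, 0]}, {"grip": 220, "xyz": [-0.8, 0, 1.8], "rotation": [0, 0, 0]}]}}

```text
time: 6.48
ee_pos: [0.6374, -0.0401, 0.0673]
eef_rot: [0.998, 0.061, 0.002, 0.0]
ft_force: [-0.1, -0.7, 1.6]
width: 0.0385
```

Contact: the vertical force has gone from −2 to +1.6 N. Opening.

{"api": "apply_moves", "payload": {"increments": [{"grip": 100, "xyz": [0, 0, 0], "rotation": [0, 0, 0]}, {"grip": 0, "xyz": [0, 0, 0], "rotation": [0, 0, 0]}, {"grip": 0, "xyz": [0, 0, 0], "rotation": [0, 0, 0]}, {"grip": 0, "xyz": [0, 0, 0], "rotation": [0, 0, 0]}, {"grip": 0, "xyz": [0, 0, 0], "rotation": [0, 0, 0]}]}}

```text
time: 7.1
ee_pos: [0.6374, -0.0401, 0.0673]
eef_rot: [0.998, 0.061, 0.002, 0.0]
ft_force: [0.7, -0.5, 0.1]
width: 0.0809
```

{"api": "apply_moves", "payload": {"increments": [{"grip": 0, "xyz": [0, 0, -15], "rotation": [0, 0, 0]}, {"grip": 0, "xyz": [0, 0, -50], "rotation": [0, 0, 0]}, {"grip": 0, "xyz": [0, 0, -100], "rotation": [0, 0, 0]}, {"grip": 0, "xyz": [-50, 0, -120], "rotation": [0, 0, 0]}, {"grip": 0, "xyz": [-100, 0, -120], "rotation": [0, 0, 0]}]}}

```text
time: 7.72
ee_pos: [0.5379, -0.0516, 0.1896]
eef_rot: [0.998, 0.061, 0.004, 0.001]
ft_force: [-1.0, -0.7, -0.5]
width: 0.0867
```

```bash
python3 go.py .437 .1255 .12 -.235; python3 - <<'E'
from seg import *
S=cam("scene"); cv2.imwrite("pics/s5.png",cv2.resize(S["img"][160:270,215:365],(800,587),interpolation=cv2.INTER_CUBIC)) 
T=cam("top"); cv2.imwrite("pics/t5.png",cv2.resize(T["img"][140:240,180:310],(780,600),interpolation=cv2.INTER_CUBIC))
E
```

```text
t 7.72 tcp [ 0.5379 -0.0516  0.1896] q1,q7 [0.62 0.03] w 86.7 F [-1.  -0.7 -0.5]
xyz [ -79.1 -188.3   68.7] rot [ 1.00e-02 -4.70e-01  2.05e+01] rows 4.0
```

View pics/s5.png

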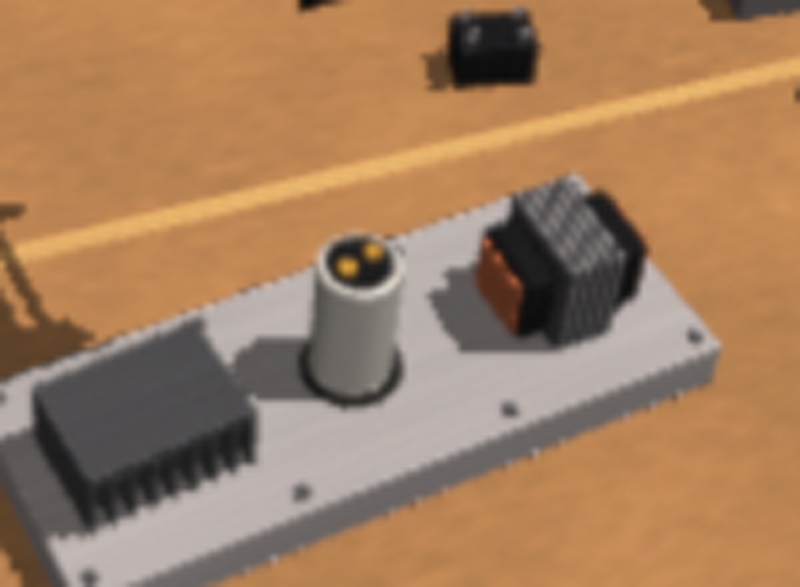

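View pics/t5.png

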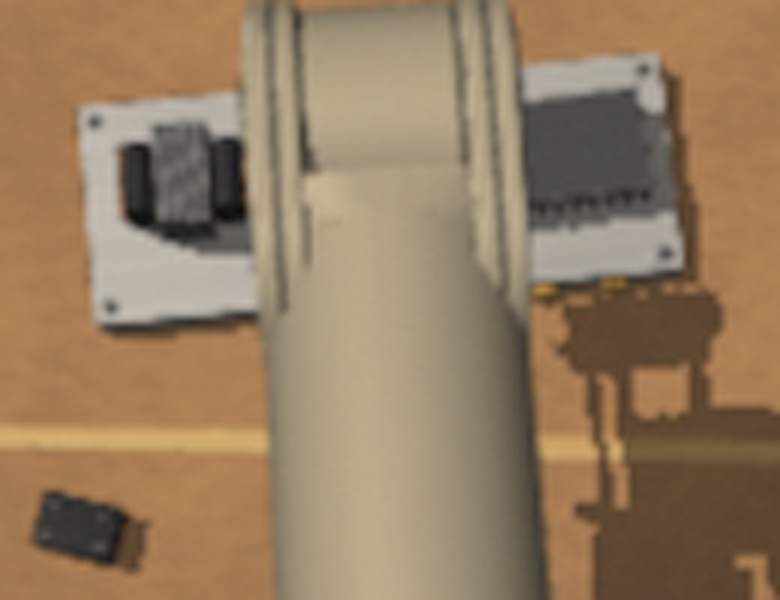

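The tall can stands on the pad with an even rim of rubber at (352,385). Next is the rectifier at (80,525) in the top crop.

{"api": "apply_moves", "payload": {"increments": [{"grip": 0, "xyz": [-20, -47, 5], "rotation": [0, 0, 5]}, {"grip": 0, "xyz": [-40, -95, 20], "rotation": [0, 0, 10]}, {"grip": 0, "xyz": [-60, -142, 45], "rotation": [0, 0, 15]}, {"grip": 0, "xyz": [-79, -188, 68], "rotation": [0, 0, 20.5]}, {"grip": 0, "xyz": [-79, -188, 68], "rotation": [0, 0, 20.5]}]}}

```text
time: 8.45
ee_pos: [0.4312, 0.1271, 0.1188]
eef_rot: [0.993, -0.115, 0.001, 0.002]
ft_force: [1.8, -0.3, 1.4]
width: 0.0869
```

```bash
python3 go.py .437 .1255 .012 -.235;  python3 - <<'E'
from rectify import *
S=cam("scene"); cv2.imwrite("pics/s6.png",cv2.resize(S["img"][100:220,240:400],(800,600),interpolation=cv2.INTER_CUBIC)) 
E
```

```text
t 8.45 tcp [0.4312 0.1271 0.1188] q1,q7 [ 0.43 -0.65] w 86.9 F [ 1.8 -0.3  1.4]
xyz [ 5.700e+00 -1.000e-01  1.068e+02] rot [ 0.18 -0.17  0.21] rows 2.0
```

View pics/s6.png

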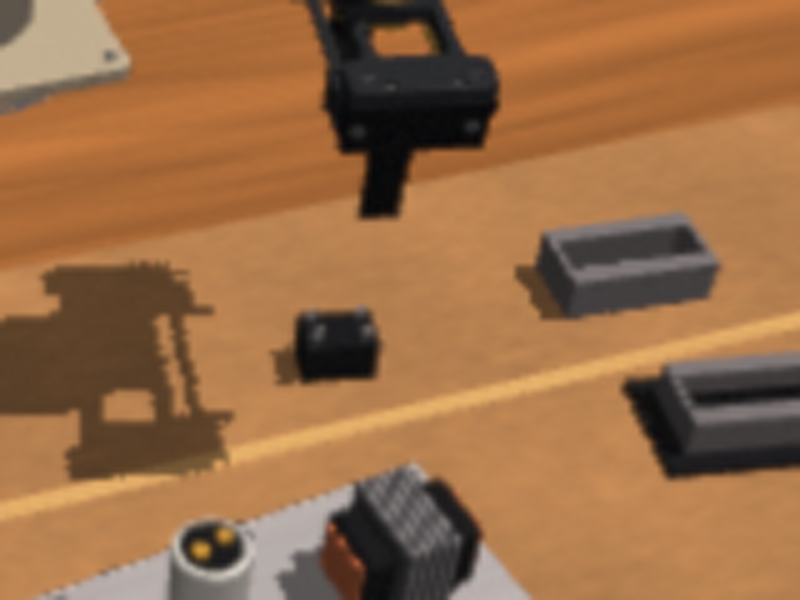

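{"api": "apply_moves", "payload": {"increments": [{"grip": 0, "xyz": [5.7, 0, 20], "rotation": [0, 0, 0.2]}, {"grip": 0, "xyz": [5.7, 0, 55], "rotation": [0, 0, 0.2]}, {"grip": 0, "xyz": [5.7, 0, 85], "rotation": [0, 0, 0.2]}, {"grip": 0, "xyz": [5.7, 0, 98], "rotation": [0, 0, 0.2]}, {"grip": 0, "xyz": [5.7, 0, 98], "rotation": [0, 0, 0.2]}]}}

```text
time: 9.12
ee_pos: [0.4392, 0.1232, 0.0217]
eef_rot: [0.993, -0.118, 0.002, 0.002]
ft_force: [0.1, 0.3, 0.6]
width: 0.0872
```

```bash
python3 go.py .437 .1255 .012 -.235
```

```text
t 9.12 tcp [0.4392 0.1232 0.0217] q1,q7 [ 0.37 -0.78] w 87.2 F [0.1 0.3 0.6]
xyz [-2.7 -1.7  9.7] rot [ 0.16 -0.21 -0.09] rows 1.0
```

{"api": "apply_moves", "payload": {"increments": [{"grip": 0, "xyz": [-2.7, -1.7, 5], "rotation": [0.2, -0.2, 0]}, {"grip": 0, "xyz": [-2.7, -1.7, 9.5], "rotation": [0.2, -0.2, 0]}, {"grip": 100, "xyz": [-2.7, -1.7, 9.5], "rotation": [0.2, -0.2, 0]}, {"grip": 220, "xyz": [-2.7, -1.7, 9.5], "rotation": [0.2, -0.2, 0]}, {"grip": 220, "xyz": [-2.7, -1.7, 9.5], "rotation": [0.2, -0.2, 0]}]}}

```text
time: 9.75
ee_pos: [0.4371, 0.1255, 0.0124]
eef_rot: [0.993, -0.118, 0.0, -0.0]
ft_force: [0.4, -0.3, 0.6]
width: 0.0649
```

{"api": "apply_moves", "payload": {"increments": [{"grip": 220, "xyz": [0, 0, 0], "rotation": [0, 0, 0]}, {"grip": 220, "xyz": [0, 0, 0], "rotation": [0, 0, 0]}, {"grip": 220, "xyz": [0, 0, 0], "rotation": [0, 0, 0]}, {"grip": 220, "xyz": [0, 0, 0], "rotation": [0, 0, 0]}, {"grip": 220, "xyz": [0, 0, 0], "rotation": [0, 0, 0]}]}}

```text
time: 10.38
ee_pos: [0.4371, 0.1255, 0.0124]
eef_rot: [0.993, -0.118, 0.0, -0.0]
ft_force: [-0.4, -0.1, 0.2]
width: 0.0161
```

```bash
python3 go.py .437 .1255 .12 -.235;  python3 - <<'E'
from rectify import *
S=cam("scene"); cv2.imwrite("pics/s7.png",cv2.resize(S["img"][110:200,260:380],(800,600),interpolation=cv2.INTER_CUBIC)) 
E
```

```text
t 10.38 tcp [0.4371 0.1255 0.0124] q1,q7 [ 0.37 -0.79] w 16.1 F [-0.4 -0.1  0.2]
xyz [-0.000e+00 -1.000e-01 -1.076e+02] rot [-0.04 -0.03 -0.09] rows 2.0
```

View pics/s7.png

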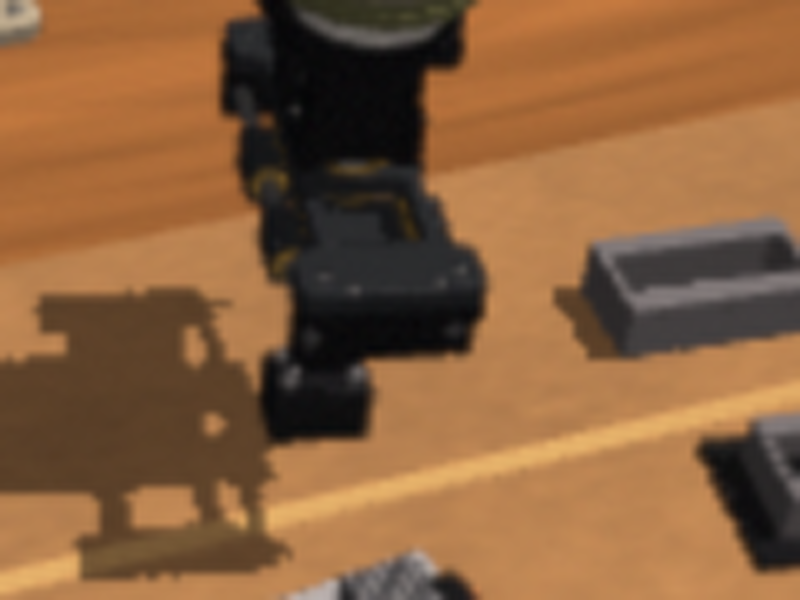

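```bash
python3 - <<'E'
from rectify import *
S=cam("scene");T=cam("top")
print(proj(S,[[.437,.1255,.03],[.437,.1255,.0]]),proj(T,[[.437,.1255,.03]]))
P=cloud(S); print([P[169,u].round(3) for u in (302,305,308,311)],P[176,308],P[162,308])
cv2.imwrite("pics/t7.png",cv2.resize(T["img"][180:260,150:250],(750,600),interpolation=cv2.INTER_CUBIC))
print(r.read_state()["width"])
E
```

```text
[[307.1592652  165.32940564]
 [306.05852969 172.68457767]] [[192.6883399  227.32599724]]
[array([0.446, 0.105, 0.029]), array([0.448, 0.114, 0.028]), array([0.45 , 0.123, 0.027]), array([0.454, 0.13 , 0.029])] [0.45298664 0.12458631 0.0007511 ] [0.51590066 0.08097374 0.1213484 ]
0.013174277612919049
```

View pics/t7.png

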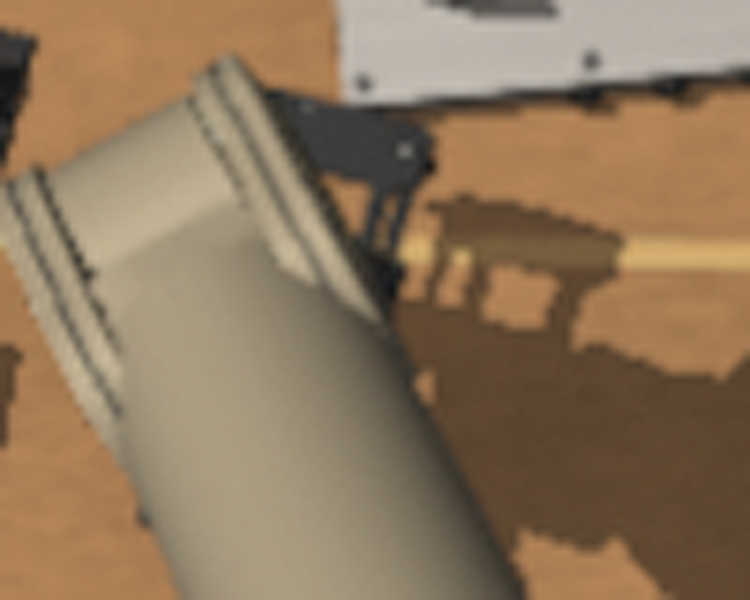

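```bash
python3 - <<'E'
from rectify import *
S=cam("scene")
cv2.imwrite("pics/s8.png",cv2.resize(S["img"][135:185,285:345],(780,650)[:1]+(600,),interpolation=cv2.INTER_NEAREST))
P=cloud(S)
for v in range(146,180,3): print(v,[tuple((P[v,u]*1000).astype(int)) for u in (300,305,310,315,320,325)])
E
```

```text
146 [(np.int64(459), np.int64(81), np.int64(132)), (np.int64(470), np.int64(90), np.int64(138)), (np.int64(494), np.int64(92), np.int64(156)), (np.int64(476), np.int64(117), np.int64(136)), (np.int64(501), np.int64(117), np.int64(155)), (np.int64(506), np.int64(129), np.int64(156))]
149 [(np.int64(464), np.int64(80), np.int64(125)), (np.int64(500), np.int64(75), np.int64(154)), (np.int64(505), np.int64(87), np.int64(156)), (np.int64(510), np.int64(99), np.int64(156)), (np.int64(513), np.int64(111), np.int64(156)), (np.int64(516), np.int64(125), np.int64(154))]
152 [(np.int64(341), np.int64(147), np.int64(0)), (np.int64(512), np.int64(69), np.int64(156)), (np.int64(517), np.int64(81), np.int64(157)), (np.int64(519), np.int64(94), np.int64(155)), (np.int64(523), np.int64(107), np.int64(155)), (np.int64(528), np.int64(119), np.int64(156))]
155 [(np.int64(354), np.int64(141), np.int64(0)), (np.int64(516), np.int64(68), np.int64(149)), (np.int64(524), np.int64(78), np.int64(153)), (np.int64(525), np.int64(92), np.int64(150)), (np.int64(526), np.int64(106), np.int64(147)), (np.int64(532), 
[... 1672 characters left out ...]
(np.int64(452), np.int64(164), np.int64(1)), (np.int64(458), np.int64(178), np.int64(2))]
176 [(np.int64(445), np.int64(101), np.int64(1)), (np.int64(448), np.int64(116), np.int64(0)), (np.int64(454), np.int64(130), np.int64(0)), (np.int64(459), np.int64(144), np.int64(0)), (np.int64(463), np.int64(159), np.int64(0)), (np.int64(465), np.int64(175), np.int64(-2))]
179 [(np.int64(458), np.int64(95), np.int64(1)), (np.int64(464), np.int64(109), np.int64(3)), (np.int64(465), np.int64(125), np.int64(0)), (np.int64(468), np.int64(141), np.int64(-2)), (np.int64(476), np.int64(153), np.int64(1)), (np.int64(481), np.int64(167), np.int64(1))]<stdin>:5: RuntimeWarning: invalid value encountered in cast
```

View pics/s8.png

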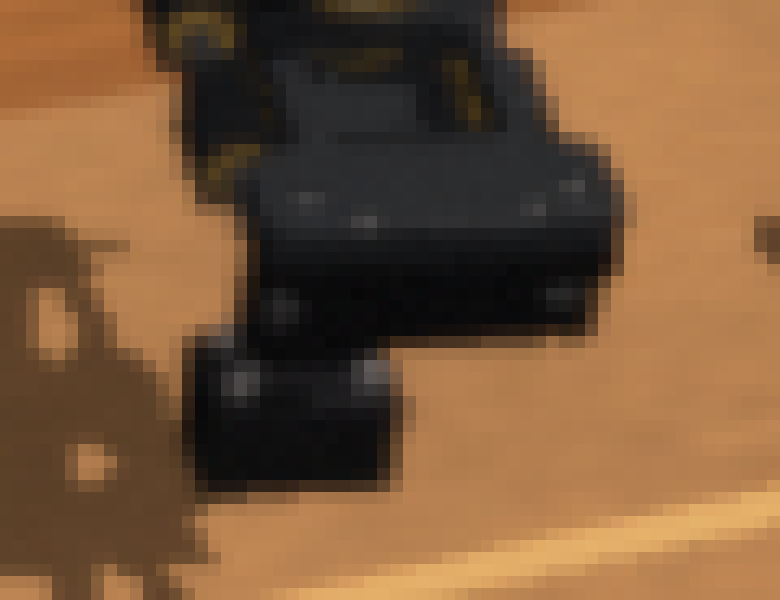

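The jaws closed above the block without touching it: in the scene crop the block at (300,410) hides nothing of the fingers. So the fingertips stand higher than reported. I'll lift and measure where they really are.

{"api": "apply_moves", "payload": {"increments": [{"grip": 220, "xyz": [0, 0, -30], "rotation": [0, 0, 0]}, {"grip": 200, "xyz": [0, 0, -70], "rotation": [0, 0, 0]}, {"grip": 100, "xyz": [0, 0, -70], "rotation": [0, 0, 0]}, {"grip": 100, "xyz": [0, 0, -70], "rotation": [0, 0, 0]}, {"grip": 100, "xyz": [0, 0, -70], "rotation": [0, 0, 0]}]}}

```text
time: 11.2
ee_pos: [0.4364, 0.1252, 0.0815]
eef_rot: [0.993, -0.118, -0.001, -0.0]
ft_force: [-0.0, -0.3, -0.7]
width: 0.0411
```

```bash
python3 go.py .437 .1255 .08 -.235; python3 - <<'E'
from rectify import *
S=cam("scene"); P=cloud(S)
cv2.imwrite("pics/s9.png",cv2.resize(S["img"][110:185,270:370],(800,600),interpolation=cv2.INTER_CUBIC))
s=r.read_state();p=s["ee_pos"]; Rt=R.from_quat(s["eef_rot"])
tip=[p+Rt.apply([sx,0,.008]) for sx in(-s["width"]/2,s["width"]/2)]+[p]
print("tips",np.round(tip,3),proj(S,tip).round(1))
for v in range(128,165,2): print(v,[tuple((np.nan_to_num(P[v,u])*1000).astype(int).tolist()) for u in range(302,324,3)])
E
```

```text
t 11.2 tcp [0.4364 0.1252 0.0815] q1,q7 [ 0.42 -0.69] w 41.1 F [-0.  -0.3 -0.7]
xyz [ 0.5 -0.4  1.4] rot [-0.01  0.06 -0.09] rows 1.0
tips [[0.414 0.131 0.074]
 [0.458 0.12  0.073]
 [0.436 0.125 0.081]] [[307.2 149.1]
 [310.2 159.1]
 [309.  151.9]]
128 [(459, 80, 192), (475, 80, 204), (502, 73, 224), (505, 80, 225), (509, 87, 226), (510, 95, 224), (512, 102, 225), (514, 109, 224)]
130 [(462, 79, 189), (481, 78, 202), (510, 70, 225), (513, 77, 225), (514, 84, 224), (517, 91, 224), (522, 97, 226), (520, 106, 223)]
132 [(247, 195, 1), (482, 78, 196), (514, 69, 221), (519, 74, 224), (523, 80, 225), (523, 88, 223), (527, 95, 224), (529, 102, 224)]
134 [(256, 192, 0), (478, 81, 186), (515, 69, 216), (521, 74, 219), (523, 81, 218), (527, 87, 220), (527, 96, 218), (528, 103, 218)]
136 [(264, 188, -1), (408, 120, 120), (518, 68, 212), (519, 76, 211), (520, 83, 210), (522, 91, 210), (523, 99, 209), (524, 107, 208)]
138 [(278, 182, 1), (279, 192, 0), (513, 71, 202), (513, 80, 200), (515, 88, 199), (517, 95, 199), (518, 103, 197), (522, 109, 199)]
140 [(284, 179, -1), (288, 188, 0), (511, 74, 19
[... 928 characters left out ...]
2, 187, -1), (365, 196, -1), (372, 202, 2), (372, 213, 0)]
156 [(364, 144, 2), (363, 154, 0), (366, 164, -1), (367, 174, -2), (372, 182, 0), (378, 189, 2), (378, 200, 0), (385, 206, 3)]
158 [(369, 142, 0), (373, 150, 0), (378, 158, 1), (378, 169, -1), (380, 178, -1), (384, 186, 0), (386, 196, -1), (392, 203, 1)]
160 [(377, 138, -2), (380, 147, -1), (384, 155, 0), (389, 164, 0), (391, 173, 0), (396, 180, 2), (396, 191, 0), (400, 200, 0)]
162 [(427, 111, 38), (421, 125, 29), (423, 134, 29), (429, 141, 32), (401, 168, 2), (405, 176, 3), (402, 189, -2), (407, 196, 0)]
164 [(428, 112, 32), (430, 121, 31), (432, 130, 30), (436, 138, 31), (436, 148, 28), (410, 174, 0), (413, 183, 0), (417, 191, 0)]
```

View pics/s9.png

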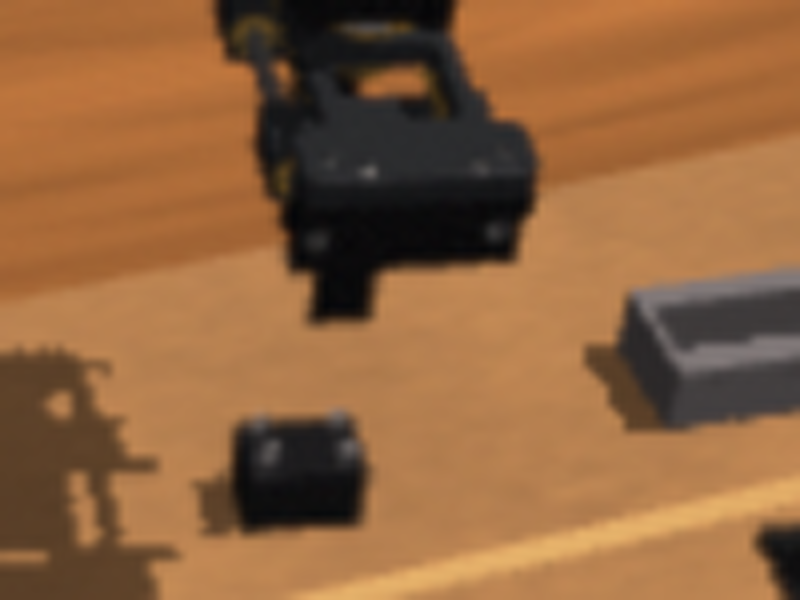

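The front fingertip shows at (340,320) in the crop, at z ≈ 0.112, but the reported TCP of 0.0815 implies 0.073. The gripper body is about 40 mm high by the same measure. So the real tool sits about 38.5 mm above the reported z, while x and y agree. I'll correct every height by that amount. The can was held by its upper end, which worked.

{"api": "apply_moves", "payload": {"increments": [{"grip": 0, "xyz": [0.5, -0.3, 0], "rotation": [0, 0, 0]}, {"grip": 0, "xyz": [0.5, -0.3, 0], "rotation": [0, 0, 0]}, {"grip": 0, "xyz": [0.5, -0.3, 0], "rotation": [0, 0, 0]}, {"grip": 0, "xyz": [0.5, -0.3, 20], "rotation": [0, 0, 0]}, {"grip": 0, "xyz": [0.5, -0.3, 35], "rotation": [0, 0, 0]}]}}

```text
time: 11.88
ee_pos: [0.4368, 0.1254, 0.0458]
eef_rot: [0.993, -0.118, -0.001, -0.0]
ft_force: [-0.1, 0.4, -0.1]
width: 0.086
```

{"api": "apply_moves", "payload": {"increments": [{"grip": 0, "xyz": [0, 0, 20], "rotation": [0, 0, 0]}, {"grip": 0, "xyz": [0, 0, 40], "rotation": [0, 0, 0]}, {"grip": 0, "xyz": [0, 0, 60], "rotation": [0, 0, 0]}, {"grip": 0, "xyz": [0, 0, 64], "rotation": [0, 0, 0]}, {"grip": 0, "xyz": [0, 0, 64], "rotation": [0, 0, 0]}]}}

```text
time: 12.5
ee_pos: [0.4367, 0.1256, -0.0181]
eef_rot: [0.993, -0.118, -0.001, -0.0]
ft_force: [-0.6, 0.6, -0.0]
width: 0.0868
```

```bash
python3 go.py .437 .1255 -.025 -.235; python3 - <<'E'
from rectify import *
S=cam("scene")
cv2.imwrite("pics/s10.png",cv2.resize(S["img"][110:185,270:370],(800,600),interpolation=cv2.INTER_CUBIC))
E
```

```text
t 12.5 tcp [ 0.4367  0.1256 -0.0181] q1,q7 [ 0.34 -0.84] w 86.8 F [-0.6  0.6 -0. ]
xyz [0.3 0.  6.9] rot [-0.01  0.09 -0.08] rows 1.0
```

View pics/s10.png

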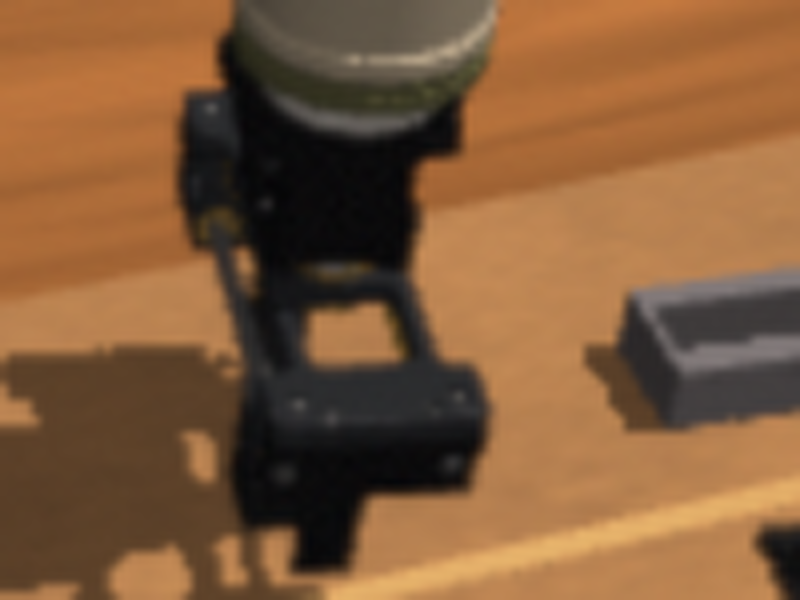

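{"api": "apply_moves", "payload": {"increments": [{"grip": 0, "xyz": [0.3, 0, 3.5], "rotation": [0, 0, 0]}, {"grip": 0, "xyz": [0.3, 0, 7], "rotation": [0, 0, 0]}, {"grip": 100, "xyz": [0.3, 0, 7], "rotation": [0, 0, 0]}, {"grip": 220, "xyz": [0.3, 0, 7], "rotation": [0, 0, 0]}, {"grip": 220, "xyz": [0.3, 0, 7], "rotation": [0, 0, 0]}]}}

```text
time: 13.18
ee_pos: [0.4374, 0.1256, -0.0246]
eef_rot: [0.993, -0.118, -0.0, -0.0]
ft_force: [-0.4, -0.4, -0.1]
width: 0.0651
```

{"api": "apply_moves", "payload": {"increments": [{"grip": 220, "xyz": [0, 0, 0], "rotation": [0, 0, 0]}, {"grip": 220, "xyz": [0, 0, 0], "rotation": [0, 0, 0]}, {"grip": 220, "xyz": [0, 0, 0], "rotation": [0, 0, 0]}, {"grip": 220, "xyz": [0, 0, 0], "rotation": [0, 0, 0]}, {"grip": 220, "xyz": [0, 0, 0], "rotation": [0, 0, 0]}]}}

```text
time: 13.8
ee_pos: [0.4374, 0.1256, -0.0246]
eef_rot: [0.993, -0.118, -0.0, -0.0]
ft_force: [-0.2, 0.5, -0.1]
width: 0.0316
```

{"api": "apply_moves", "payload": {"increments": [{"grip": 220, "xyz": [0, 0, -20], "rotation": [0, 0, 0]}, {"grip": 220, "xyz": [0, 0, -60], "rotation": [0, 0, 0]}, {"grip": 220, "xyz": [0, 0, -110], "rotation": [0, 0, 0]}, {"grip": 220, "xyz": [0, 0, -150], "rotation": [0, 0, 0]}, {"grip": 220, "xyz": [0, 0, -165], "rotation": [0, 0, 0]}]}}

```text
time: 14.42
ee_pos: [0.4384, 0.1257, 0.1424]
eef_rot: [0.993, -0.118, 0.001, -0.0]
ft_force: [0.4, -0.5, -1.8]
width: 0.0322
```

```bash
python3 go.py .6537 -.1487 .14 .14
```

```text
t 14.43 tcp [0.4384 0.1257 0.1424] q1,q7 [ 0.47 -0.63] w 32.2 F [ 0.4 -0.5 -1.8]
xyz [273.6 216.3   2.8] rot [ -0.03  -0.15 -21.58] rows 6.0
```

{"api": "apply_moves", "payload": {"increments": [{"grip": 220, "xyz": [35, 28, 0], "rotation": [0, 0, -4]}, {"grip": 220, "xyz": [80, 64, 0], "rotation": [0, 0, -8]}, {"grip": 220, "xyz": [125, 100, 0], "rotation": [0, 0, -12]}, {"grip": 220, "xyz": [170, 136, 0], "rotation": [0, 0, -16]}, {"grip": 220, "xyz": [215, 172, 0], "rotation": [0, 0, -19]}]}}

```text
time: 15.05
ee_pos: [0.6076, -0.0936, 0.1411]
eef_rot: [0.999, 0.048, 0.0, -0.0]
ft_force: [-0.2, 0.5, -0.7]
width: 0.0314
```

```bash
python3 go.py .6537 -.1487 .09 .14
```

```text
t 15.05 tcp [ 0.6076 -0.0936  0.1411] q1,q7 [ 0.61 -0.01] w 31.4 F [-0.2  0.5 -0.7]
xyz [40.6 59.3 51.1] rot [-0.02 -0.04 -2.47] rows 2.0
```

{"api": "apply_moves", "payload": {"increments": [{"grip": 220, "xyz": [20, 30, 0], "rotation": [0, 0, -1.5]}, {"grip": 220, "xyz": [40.6, 59.3, 0], "rotation": [0, 0, -2.5]}, {"grip": 220, "xyz": [40.6, 59.3, 20], "rotation": [0, 0, -2.5]}, {"grip": 220, "xyz": [40.6, 59.3, 50], "rotation": [0, 0, -2.5]}, {"grip": 220, "xyz": [40.6, 59.3, 70], "rotation": [0, 0, -2.5]}]}}

```text
time: 15.68
ee_pos: [0.6522, -0.1476, 0.0681]
eef_rot: [0.998, 0.071, -0.001, -0.001]
ft_force: [-0.3, -0.3, -1.0]
width: 0.0315
```

{"api": "apply_moves", "payload": {"increments": [{"grip": 220, "xyz": [0, 0, 0], "rotation": [0, 0, 0]}, {"grip": 220, "xyz": [0, 0, 0], "rotation": [0, 0, 0]}]}}

```text
time: 15.92
ee_pos: [0.6523, -0.1472, 0.0686]
eef_rot: [0.997, 0.071, -0.001, -0.001]
ft_force: [0.6, 0.5, -0.3]
width: 0.0319
```

```bash
python3 go.py .6537 -.1487 .047 .14; python3 - <<'E'
from rectify import *
S=cam("scene")
cv2.imwrite("pics/s11.png",cv2.resize(S["img"][170:270,200:320],(800,667)[:1]+(600,),interpolation=cv2.INTER_CUBIC))
p=r.read_state()["ee_pos"]; yaw=.14; zb=p[2]+.0246
ex=np.array([np.cos(yaw),np.sin(yaw)]);ey=np.array([-ex[1],ex[0]])
print("expected block corners", [proj(S,np.r_[p[:2]+.016*sx*ex+.023*sy*ey,zb+z]).round(1).tolist() for sx,sy,z in((1,-1,0),(1,1,0),(1,-1,.03),(1,1,.03),(-1,-1,0))])
print("expected top corners hs",proj(S,[np.r_[np.array([.6537,-.1487])+.03*sx*ex+.042*sy*ey,.07] for sx,sy in((1,-1),(1,1),(-1,1),(-1,-1))]).round(1).tolist())
E
```

```text
t 15.93 tcp [ 0.6523 -0.1472  0.0686] q1,q7 [0.6  0.07] w 31.9 F [ 0.6  0.5 -0.3]
xyz [ 1.2  1.7 21.6] rot [-0.09  0.12  0.11] rows 1.0
expected block corners [[[235.8, 236.0]], [[253.7, 229.1]], [[235.6, 227.8]], [[253.9, 220.8]], [[230.1, 226.3]]]
expected top corners hs [[230.7, 250.2], [263.1, 237.2], [251.7, 219.8], [220.3, 231.7]]
```

View pics/s11.png

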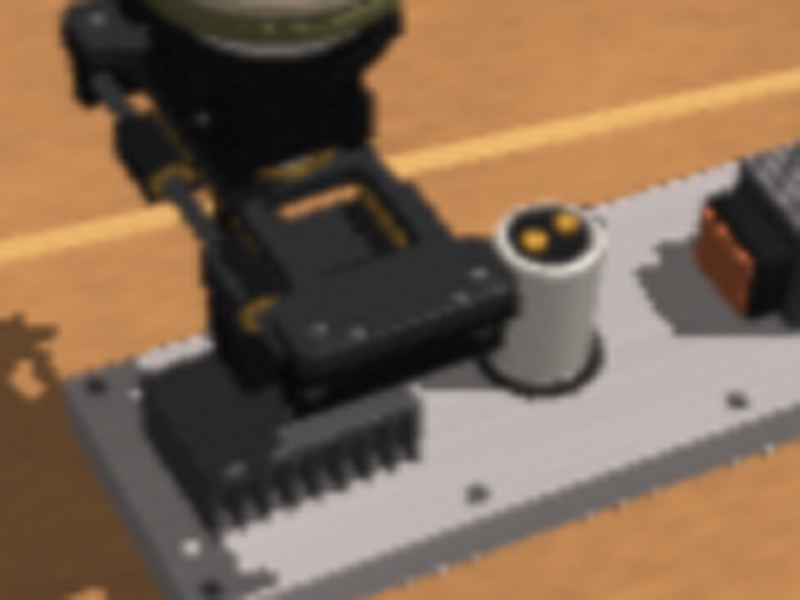

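{"api": "apply_moves", "payload": {"increments": [{"grip": 220, "xyz": [1.2, 1.7, 8], "rotation": [0, 0, 0]}, {"grip": 220, "xyz": [1.2, 1.7, 16], "rotation": [0, 0, 0]}, {"grip": 220, "xyz": [1.2, 1.7, 20], "rotation": [0, 0, 0]}, {"grip": 220, "xyz": [1.2, 1.7, 21.5], "rotation": [0, 0, 0]}, {"grip": 220, "xyz": [1.2, 1.7, 21.5], "rotation": [0, 0, 0]}]}}

```text
time: 16.6
ee_pos: [0.6541, -0.1489, 0.0476]
eef_rot: [0.997, 0.071, -0.001, -0.001]
ft_force: [-0.2, -0.0, -0.8]
width: 0.0319
```

```bash
python3 go.py .6537 -.1487 .0454 .14
```

```text
t 16.6 tcp [ 0.6541 -0.1489  0.0476] q1,q7 [0.59 0.06] w 31.9 F [-0.2 -0.  -0.8]
xyz [-0.4 -0.2  2.2] rot [-0.07  0.07  0.1 ] rows 1.0
```

{"api": "apply_moves", "payload": {"increments": [{"grip": 220, "xyz": [-0.4, 0, 1.2], "rotation": [0, 0, 0]}, {"grip": 220, "xyz": [-0.4, 0, 2.4], "rotation": [0, 0, 0]}, {"grip": 220, "xyz": [-0.4, 0, 2.4], "rotation": [0, 0, 0]}]}}

```text
time: 16.98
ee_pos: [0.6538, -0.149, 0.0455]
eef_rot: [0.997, 0.071, -0.001, -0.001]
ft_force: [-1.5, -0.1, 1.7]
width: 0.032
```

{"api": "apply_moves", "payload": {"increments": [{"grip": 100, "xyz": [0, 0, 0], "rotation": [0, 0, 0]}, {"grip": 0, "xyz": [0, 0, 0], "rotation": [0, 0, 0]}, {"grip": 0, "xyz": [0, 0, 0], "rotation": [0, 0, 0]}, {"grip": 0, "xyz": [0, 0, 0], "rotation": [0, 0, 0]}, {"grip": 0, "xyz": [0, 0, 0], "rotation": [0, 0, 0]}]}}

```text
time: 17.6
ee_pos: [0.6538, -0.149, 0.0455]
eef_rot: [0.997, 0.071, -0.0, -0.001]
ft_force: [0.7, -0.8, -0.2]
width: 0.0735
```

{"api": "apply_moves", "payload": {"increments": [{"grip": 0, "xyz": [0, 0, -15], "rotation": [0, 0, 0]}, {"grip": 0, "xyz": [0, 0, -50], "rotation": [0, 0, 0]}, {"grip": 0, "xyz": [0, 0, -90], "rotation": [0, 0, 0]}, {"grip": 0, "xyz": [-40, 30, -95], "rotation": [0, 0, 0]}, {"grip": 0, "xyz": [-80, 80, -95], "rotation": [0, 0, 0]}]}}

```text
time: 18.23
ee_pos: [0.5873, -0.2371, 0.1428]
eef_rot: [0.997, 0.073, 0.001, -0.0]
ft_force: [1.1, -1.7, -1.0]
width: 0.0869
```

```bash
python3 go.py .426 -.3557 .1 .043; python3 - <<'E'
from rectify import *
S=cam("scene")
cv2.imwrite("pics/s12.png",cv2.resize(S["img"][170:270,200:320],(800,600),interpolation=cv2.INTER_CUBIC))
E
```

```text
t 18.23 tcp [ 0.5873 -0.2371  0.1428] q1,q7 [0.8  0.27] w 86.9 F [ 1.1 -1.7 -1. ]
xyz [-176.9   93.9   42.5] rot [-0.02 -0.11  5.89] rows 4.0
```

View pics/s12.png

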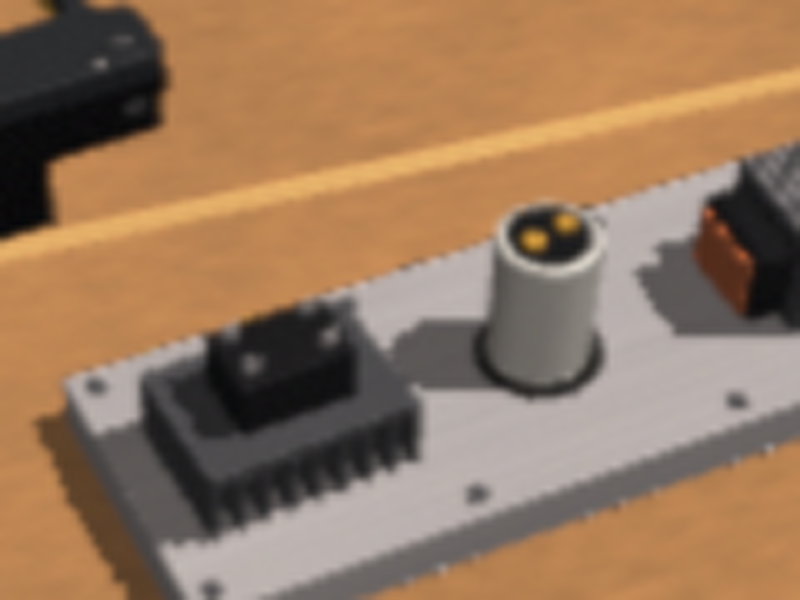

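The rectifier is on the heatsink at about (285,365). Next is the grey long tray.

{"api": "apply_moves", "payload": {"increments": [{"grip": 0, "xyz": [-45, 24, 0], "rotation": [0, 0, 2]}, {"grip": 0, "xyz": [-90, 48, 0], "rotation": [0, 0, 4]}, {"grip": 0, "xyz": [-135, 72, 15], "rotation": [0, 0, 6]}, {"grip": 0, "xyz": [-177, 94, 42], "rotation": [0, 0, 6]}, {"grip": 0, "xyz": [-177, 94, 42], "rotation": [0, 0, 6]}]}}

```text
time: 18.9
ee_pos: [0.4144, -0.3689, 0.0998]
eef_rot: [1.0, 0.011, -0.003, 0.002]
ft_force: [1.3, 1.2, -0.0]
width: 0.087
```

```bash
python3 go.py .426 -.3557 -.0245 .043; python3 - <<'E'
from rectify import *
S=cam("scene")
yaw=.14;ex=np.array([np.cos(yaw),np.sin(yaw)]);ey=np.array([-ex[1],ex[0]])
q=np.array([(248,430),(352,392)],float)/[800/120,6]-.5+[200,170]
P=onz(S,q,.07)[:,:2]; d=P[1]-P[0]; print(P, "len",np.linalg.norm(d),"yaw",np.arctan2(-d[0],d[1])); print("centre",P.mean(0)-ex*.016)
T=cam("top"); x,y,I=patch(T,np.array([.6537,-.1487]),.14,.10,.05,.06,.0005); x,y,J=patch(S,np.array([.6537,-.1487]),.14,.07,.05,.06,.0005)
cv2.imwrite("pics/p1.png",cv2.resize(np.hstack([I[::-1,::-1],J[::-1,::-1]]),(800,333)))
cv2.imwrite("pics/s13.png",cv2.resize(S["img"][130:250,80:240],(800,600),interpolation=cv2.INTER_CUBIC))
E
```

```text
t 18.9 tcp [ 0.4144 -0.3689  0.0998] q1,q7 [1.13 0.52] w 87.0 F [ 1.3  1.2 -0. ]
xyz [ 12.7 -13.5 124.2] rot [ 0.26  0.34 -1.21] rows 3.0
[[ 0.66904779 -0.16551857]
 [ 0.66285306 -0.12482877]] len 0.04115864814577896 yaw 0.151082823430427
centre [ 0.65010697 -0.14740636]
```

View pics/p1.png

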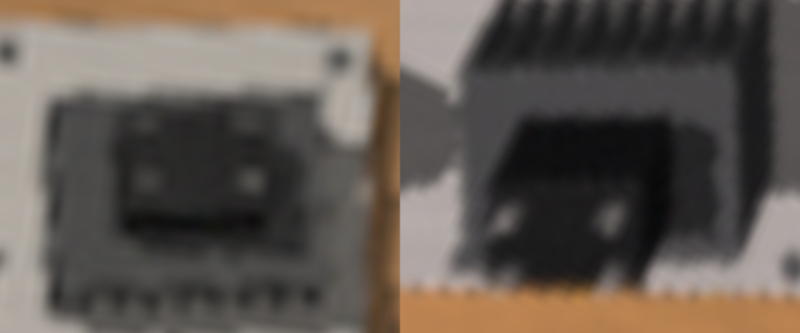

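View pics/s13.png

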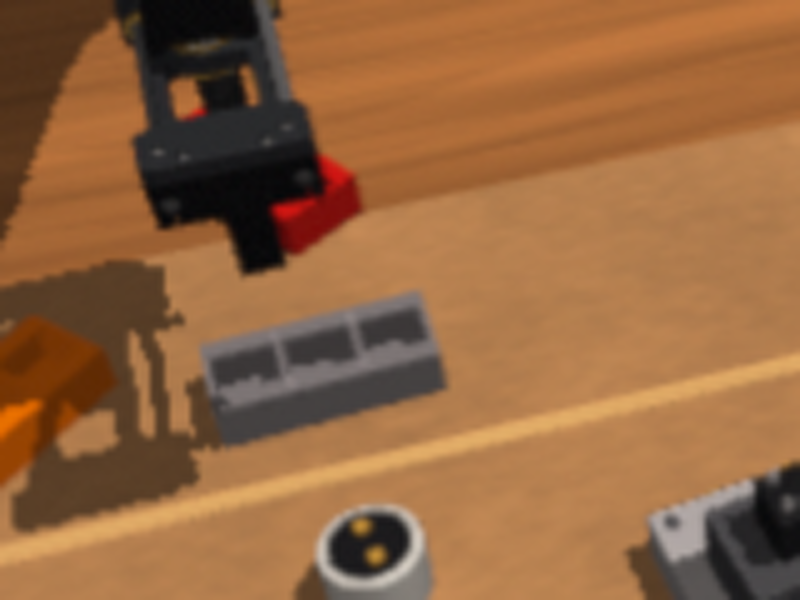

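{"api": "apply_moves", "payload": {"increments": [{"grip": 0, "xyz": [12.7, -13.5, 0], "rotation": [0.2, 0.3, -1.2]}, {"grip": 0, "xyz": [12.7, -13.5, 15], "rotation": [0.2, 0.3, -1.2]}, {"grip": 0, "xyz": [12.7, -13.5, 40], "rotation": [0.2, 0.3, -1.2]}, {"grip": 0, "xyz": [12.7, -13.5, 65], "rotation": [0.2, 0.3, -1.2]}, {"grip": 0, "xyz": [12.7, -13.5, 75], "rotation": [0.2, 0.3, -1.2]}]}}

```text
time: 19.62
ee_pos: [0.431, -0.3516, 0.0247]
eef_rot: [1.0, 0.025, 0.001, -0.0]
ft_force: [-0.5, -0.6, -0.4]
width: 0.0871
```

```bash
python3 go.py .426 -.3557 -.0245 .043; python3 - <<'E'
from rectify import *
S=cam("scene");T=cam("top")
def prof(c,z,ysel,xsel,ctr=np.array([.6537,-.1487]),yaw=.14):
    xs,ys,I=patch(c,ctr,yaw,z,.05,.06); g=I.astype(float).mean(2)
    for nm,a,p in(("x",xs,g[:,(ys>ysel[0])&(ys<ysel[1])].mean(1)),("y",ys,g[(xs>xsel[0])&(xs<xsel[1])].mean(0))):
        d=np.gradient(cv2.GaussianBlur(p.reshape(-1,1),(1,9),2).ravel())
        k=[i for i in range(3,len(d)-3) if abs(d[i])==abs(d[i-3:i+4]).max() and abs(d[i])>.7]
        print(nm,[(round(float(a[i])*1000,1),round(d[i],1)) for i in k])
print("scene z70"); prof(S,.07,(-.018,.018),(.008,.013)); print(" y of hs front strip"); prof(S,.07,(-.018,.018),(.02,.027))
print("scene z100 top"); prof(S,.10,(-.015,.015),(-.010,.010))
print("top z100"); prof(T,.10,(-.015,.015),(-.010,.010)); print("top z70"); prof(T,.07,(.028,.038),(.02,.027))
E
```

```text
t 19.62 tcp [ 0.431  -0.3516  0.0247] q1,q7 [1.08 0.47] w 87.1 F [-0.5 -0.6 -0.4]
xyz [-5.3  3.8 49.2] rot [-0.01 -0.11  0.4 ] rows 1.0
scene z70
x [(-36.5, np.float64(-5.7)), (-20.5, np.float64(1.2)), (-12.0, np.float64(-1.2)), (-4.5, np.float64(-1.3)), (14.5, np.float64(5.4)), (29.5, np.float64(-3.2)), (48.0, np.float64(2.3))]
y [(-52.0, np.float64(-5.9)), (-41.5, np.float64(4.9)), (-35.0, np.float64(-2.4)), (-21.5, np.float64(-3.2)), (25.5, np.float64(4.9)), (40.0, np.float64(1.6))]
 y of hs front strip
x [(-36.5, np.float64(-5.7)), (-20.5, np.float64(1.2)), (-12.0, np.float64(-1.2)), (-4.5, np.float64(-1.3)), (14.5, np.float64(5.4)), (29.5, np.float64(-3.2)), (48.0, np.float64(2.3))]
y [(-51.5, np.float64(-6.2)), (-41.5, np.float64(5.0)), (41.5, np.float64(7.7)), (46.5, np.float64(-3.9))]
scene z100 top
x [(-14.5, np.float64(-7.2)), (1.5, np.float64(1.5)), (10.0, np.float64(-1.4)), (17.0, np.float64(-1.5)), (35.0, np.float64(5.3)), (48.0, np.float64(-2.2))]
y [(-54.0, np.float64(-7.4)), (-43.5, np.float64(-1.6)), (-26.0, np.float64(-3.9)), (-16.5, np.float64(3.7)), (-11.0, np.flo
[... 383 characters left out ...]
)), (41.5, np.float64(-3.6))]
y [(-58.0, np.float64(-4.5)), (-51.5, np.float64(4.4)), (-39.5, np.float64(-1.9)), (-31.0, np.float64(-2.2)), (-24.0, np.float64(-1.1)), (-19.0, np.float64(1.4)), (-12.5, np.float64(-1.2)), (11.0, np.float64(0.7)), (19.5, np.float64(-1.7)), (25.5, np.float64(3.4)), (41.0, np.float64(-0.9)), (46.5, np.float64(8.7))]
top z70
x [(-41.5, np.float64(-5.5)), (-30.0, np.float64(1.7)), (29.5, np.float64(7.0)), (47.5, np.float64(-3.2))]
y [(-56.0, np.float64(10.7)), (-40.5, np.float64(-7.7)), (-27.5, np.float64(-1.6)), (-13.0, np.float64(-1.6)), (10.0, np.float64(1.0)), (16.0, np.float64(-0.8)), (23.0, np.float64(1.7)), (39.0, np.float64(-1.7)), (44.0, np.float64(10.1))]
```

The rectifier's front edge is 15 mm from the heatsink's edge (ideal 14) and it is 2 mm off lengthwise, which is good. Now down onto the long tray.

{"api": "apply_moves", "payload": {"increments": [{"grip": 0, "xyz": [-5.3, 3.8, 5], "rotation": [0, 0, 0.4]}, {"grip": 0, "xyz": [-5.3, 3.8, 20], "rotation": [0, 0, 0.4]}, {"grip": 0, "xyz": [-5.3, 3.8, 35], "rotation": [0, 0, 0.4]}, {"grip": 0, "xyz": [-5.3, 3.8, 44], "rotation": [0, 0, 0.4]}, {"grip": 0, "xyz": [-5.3, 3.8, 44], "rotation": [0, 0, 0.4]}]}}

```text
time: 20.35
ee_pos: [0.4257, -0.3556, -0.0194]
eef_rot: [1.0, 0.021, 0.001, -0.0]
ft_force: [-0.1, 0.0, -0.3]
width: 0.0871
```

```bash
python3 go.py .426 -.3557 -.0245 .043
```

```text
t 20.35 tcp [ 0.4257 -0.3556 -0.0194] q1,q7 [1.07 0.44] w 87.1 F [-0.1  0.  -0.3]
xyz [0.3 0.1 5.1] rot [-0.06 -0.07 -0.01] rows 1.0
```

{"api": "apply_moves", "payload": {"increments": [{"grip": 0, "xyz": [0.3, 0, 3], "rotation": [0, 0, 0]}, {"grip": 0, "xyz": [0.3, 0, 5], "rotation": [0, 0, 0]}, {"grip": 50, "xyz": [0.3, 0, 5], "rotation": [0, 0, 0]}, {"grip": 180, "xyz": [0.3, 0, 5], "rotation": [0, 0, 0]}, {"grip": 180, "xyz": [0.3, 0, 5], "rotation": [0, 0, 0]}]}}

```text
time: 20.98
ee_pos: [0.4261, -0.3556, -0.0243]
eef_rot: [1.0, 0.021, 0.001, -0.0]
ft_force: [-0.3, 0.2, -0.3]
width: 0.0646
```

{"api": "apply_moves", "payload": {"increments": [{"grip": 180, "xyz": [0, 0, 0], "rotation": [0, 0, 0]}, {"grip": 180, "xyz": [0, 0, 0], "rotation": [0, 0, 0]}, {"grip": 180, "xyz": [0, 0, 0], "rotation": [0, 0, 0]}]}}

```text
time: 21.35
ee_pos: [0.4261, -0.3557, -0.0242]
eef_rot: [1.0, 0.021, 0.001, -0.0]
ft_force: [-0.3, 0.6, 1.6]
width: 0.0516
```

{"api": "apply_moves", "payload": {"increments": [{"grip": 180, "xyz": [0, 0, -15], "rotation": [0, 0, 0]}, {"grip": 180, "xyz": [0, 0, -50], "rotation": [0, 0, 0]}, {"grip": 180, "xyz": [0, 0, -100], "rotation": [0, 0, 0]}, {"grip": 180, "xyz": [0, 0, -145], "rotation": [0, 0, 0]}, {"grip": 180, "xyz": [0, 0, -165], "rotation": [0, 0, 0]}]}}

```text
time: 21.98
ee_pos: [0.427, -0.3563, 0.1447]
eef_rot: [1.0, 0.022, 0.002, 0.001]
ft_force: [-0.1, 0.2, -1.9]
width: 0.0515
```

```bash
python3 go.py .5676 .3741 .14 -.196; python3 - <<'E'
from h import *
S=cam("scene"); cv2.imwrite("pics/s14.png",cv2.resize(S["img"][110:230,60:220],(800,600),interpolation=cv2.INTER_CUBIC))
E
```

```text
t 21.98 tcp [ 0.427  -0.3563  0.1447] q1,q7 [1.13 0.54] w 51.5 F [-0.1  0.2 -1.9]
xyz [ 172.  -723.6    3.7] rot [ 0.11 -0.27 13.7 ] rows 12.0
```

View pics/s14.png

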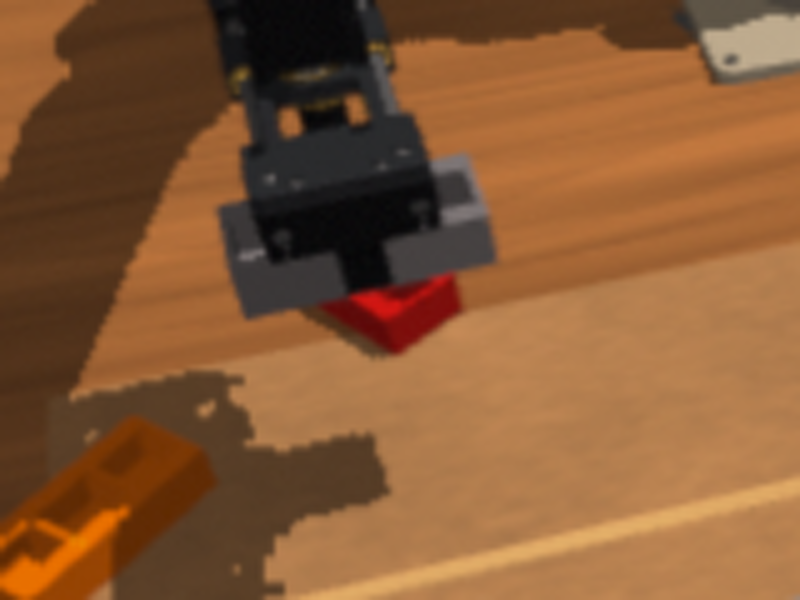

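The long tray hangs level in the gripper (at (360,245)), gripped near its middle. Carrying it over.

{"api": "apply_moves", "payload": {"increments": [{"grip": 180, "xyz": [5, -30, 0], "rotation": [0, 0, 1]}, {"grip": 180, "xyz": [15, -75, 0], "rotation": [0, 0, 2]}, {"grip": 180, "xyz": [25, -125, 0], "rotation": [0, 0, 3]}, {"grip": 180, "xyz": [35, -180, 0], "rotation": [0, 0, 4]}, {"grip": 180, "xyz": [45, -235, 0], "rotation": [0, 0, 5]}]}}

```text
time: 22.65
ee_pos: [0.4622, -0.1182, 0.1457]
eef_rot: [1.0, -0.022, 0.003, 0.002]
ft_force: [0.5, -0.2, -0.8]
width: 0.0518
```

```bash
python3 go.py .5676 .3741 .14 -.196
```

```text
t 22.65 tcp [ 0.4622 -0.1182  0.1457] q1,q7 [0.9  0.06] w 51.8 F [ 0.5 -0.2 -0.8]
xyz [  83.3 -496.5    4.4] rot [ 0.18 -0.36  8.67] rows 9.0
```

{"api": "apply_moves", "payload": {"increments": [{"grip": 180, "xyz": [8, -55, 0], "rotation": [0, 0, 1]}, {"grip": 180, "xyz": [17, -110, 0], "rotation": [0, 0, 2]}, {"grip": 180, "xyz": [27, -165, 0], "rotation": [0, 0, 3]}, {"grip": 180, "xyz": [36, -220, 0], "rotation": [0, 0, 4]}, {"grip": 180, "xyz": [45, -275, 0], "rotation": [0, 0, 5]}]}}

```text
time: 23.28
ee_pos: [0.5195, 0.156, 0.145]
eef_rot: [0.998, -0.067, 0.003, 0.002]
ft_force: [1.3, -0.4, -0.5]
width: 0.052
```

```bash
python3 go.py .5676 .3741 .10 -.196
```

```text
t 23.27 tcp [0.5195 0.156  0.145 ] q1,q7 [ 0.43 -0.71] w 52.0 F [ 1.3 -0.4 -0.5]
xyz [  18.4 -222.7   44.4] rot [ 0.19 -0.38  3.6 ] rows 4.0
```

{"api": "apply_moves", "payload": {"increments": [{"grip": 180, "xyz": [5, -55, 0], "rotation": [0.1, -0.2, 1]}, {"grip": 180, "xyz": [9, -110, 0], "rotation": [0.2, -0.4, 2]}, {"grip": 180, "xyz": [14, -165, 10], "rotation": [0.2, -0.4, 3]}, {"grip": 180, "xyz": [18.4, -222.7, 30], "rotation": [0.2, -0.4, 3.6]}, {"grip": 180, "xyz": [18.4, -222.7, 55], "rotation": [0.2, -0.4, 3.6]}]}}

```text
time: 23.9
ee_pos: [0.5649, 0.3803, 0.0883]
eef_rot: [0.996, -0.094, -0.001, -0.002]
ft_force: [-0.1, -1.7, -0.9]
width: 0.052
```

{"api": "apply_moves", "payload": {"increments": [{"grip": 180, "xyz": [0, 0, 0], "rotation": [0, 0, 0]}, {"grip": 180, "xyz": [0, 0, 0], "rotation": [0, 0, 0]}]}}

```text
time: 24.15
ee_pos: [0.5649, 0.3804, 0.0893]
eef_rot: [0.996, -0.094, -0.001, -0.002]
ft_force: [-0.7, -0.0, -0.7]
width: 0.0519
```

```bash
python3 go.py .5676 .3741 .030 -.196; python3 - <<'E'
from h import *
S=cam("scene"); cv2.imwrite("pics/s15.png",cv2.resize(S["img"][110:230,310:470],(800,600),interpolation=cv2.INTER_CUBIC))
E
```

```text
t 24.15 tcp [0.5649 0.3804 0.0893] q1,q7 [-0.09 -1.15] w 51.9 F [-0.7 -0.  -0.7]
xyz [ 4.   5.8 59.3] rot [-0.21  0.15  0.4 ] rows 1.0
```

View pics/s15.png

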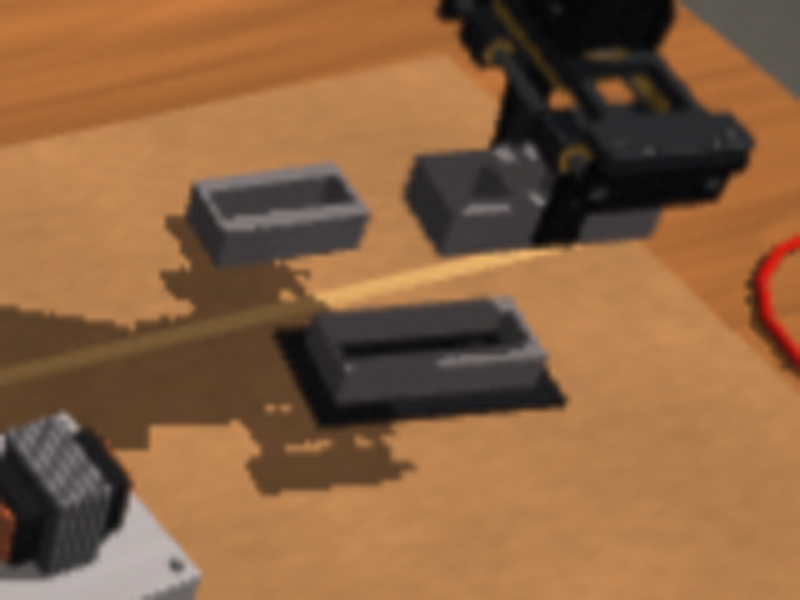

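{"api": "apply_moves", "payload": {"increments": [{"grip": 180, "xyz": [4, 5.8, 15], "rotation": [-0.2, 0.2, 0.4]}, {"grip": 180, "xyz": [4, 5.8, 40], "rotation": [-0.2, 0.2, 0.4]}, {"grip": 180, "xyz": [4, 5.8, 59], "rotation": [-0.2, 0.2, 0.4]}, {"grip": 180, "xyz": [4, 5.8, 59], "rotation": [-0.2, 0.2, 0.4]}, {"grip": 180, "xyz": [4, 5.8, 59], "rotation": [-0.2, 0.2, 0.4]}]}}

```text
time: 24.82
ee_pos: [0.5686, 0.3741, 0.0315]
eef_rot: [0.995, -0.098, 0.001, -0.001]
ft_force: [1.3, -0.1, -1.2]
width: 0.0521
```

```bash
python3 go.py .5676 .3741 .0058 -.196; python3 - <<'E'
from h import *
S=cam("scene"); cv2.imwrite("pics/s16.png",cv2.resize(S["img"][130:220,350:470],(800,600),interpolation=cv2.INTER_CUBIC))
s=r.read_state(); p=s["ee_pos"]; zb=p[2]+.0242; yaw=-.196
ex=np.array([np.cos(yaw),np.sin(yaw)]);ey=np.array([-ex[1],ex[0]])
B=np.array([.5627,.3496])
def cr(c,L,z): return [ (proj(S,np.r_[c+.026*ex+sy*L/2*ey,z])[0]-[350,130]+.5)*[800/120,600/90] for sy in(-1,1)]
print("tray front bottom",np.round(cr(p[:2],.12,zb)),"front top",np.round(cr(p[:2],.12,zb+.03)),"base front top",np.round(cr(B,.12,.03)))
E
```

```text
t 24.82 tcp [0.5686 0.3741 0.0315] q1,q7 [-0.09 -1.18] w 52.1 F [ 1.3 -0.1 -1.2]
xyz [-1.   0.2 25.7] rot [-0.07 -0.13 -0.05] rows 1.0
tray front bottom [[272. 321.]
 [546. 298.]] front top [[292. 269.]
 [571. 245.]] base front top [[198. 369.]
 [468. 345.]]
```

View pics/s16.png

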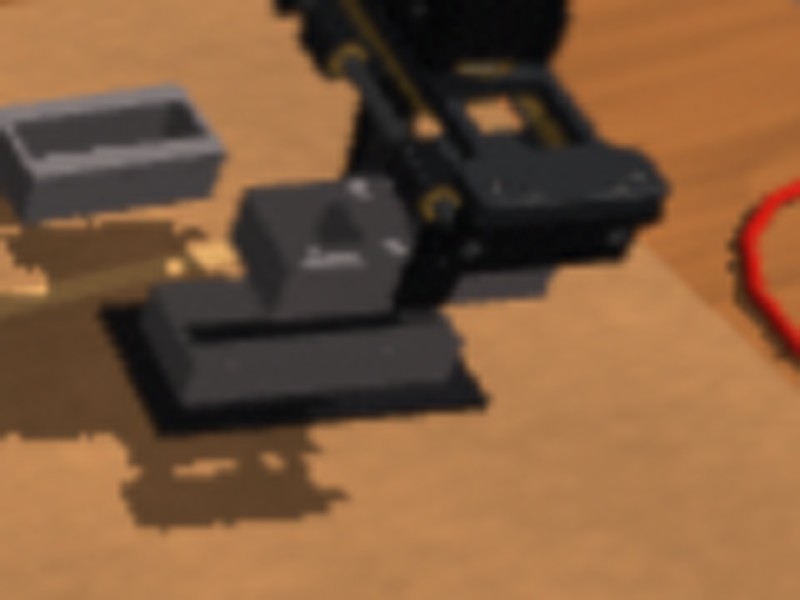

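{"api": "apply_moves", "payload": {"increments": [{"grip": 180, "xyz": [-1, 0.8, 8], "rotation": [0, 0, 0]}, {"grip": 180, "xyz": [-1, 0.8, 16], "rotation": [0, 0, 0]}, {"grip": 180, "xyz": [-1, 0.8, 22], "rotation": [0, 0, 0]}, {"grip": 180, "xyz": [-1, 0.8, 24], "rotation": [0, 0, 0]}, {"grip": 180, "xyz": [-1, 0.8, 24], "rotation": [0, 0, 0]}]}}

```text
time: 25.5
ee_pos: [0.5675, 0.3738, 0.0076]
eef_rot: [0.995, -0.098, 0.001, -0.001]
ft_force: [-0.0, 0.0, -1.1]
width: 0.0519
```

```bash
python3 go.py .5675 .3734 .0058 -.196
```

```text
t 25.5 tcp [0.5675 0.3738 0.0076] q1,q7 [-0.1  -1.19] w 51.9 F [-0.   0.  -1.1]
xyz [0.  0.4 1.8] rot [-0.09 -0.14 -0.05] rows 1.0
```

{"api": "apply_moves", "payload": {"increments": [{"grip": 180, "xyz": [0, 0.3, 1], "rotation": [0, 0, 0]}, {"grip": 180, "xyz": [0, 0.3, 2], "rotation": [0, 0, 0]}, {"grip": 180, "xyz": [0, 0.3, 2], "rotation": [0, 0, 0]}]}}

```text
time: 25.88
ee_pos: [0.5676, 0.3735, 0.0059]
eef_rot: [0.995, -0.098, 0.001, -0.001]
ft_force: [-0.7, -0.7, 1.9]
width: 0.0518
```

{"api": "apply_moves", "payload": {"increments": [{"grip": 60, "xyz": [0, 0, 0], "rotation": [0, 0, 0]}, {"grip": 0, "xyz": [0, 0, 0], "rotation": [0, 0, 0]}, {"grip": 0, "xyz": [0, 0, 0], "rotation": [0, 0, 0]}, {"grip": 0, "xyz": [0, 0, 0], "rotation": [0, 0, 0]}, {"grip": 0, "xyz": [0, 0, 0], "rotation": [0, 0, 0]}]}}

```text
time: 26.5
ee_pos: [0.5676, 0.3735, 0.0059]
eef_rot: [0.995, -0.098, 0.001, -0.001]
ft_force: [0.3, -0.4, -0.2]
width: 0.0857
```

{"api": "apply_moves", "payload": {"increments": [{"grip": 0, "xyz": [0, 0, -15], "rotation": [0, 0, 0]}, {"grip": 0, "xyz": [0, 0, -50], "rotation": [0, 0, 0]}, {"grip": 0, "xyz": [0, 0, -90], "rotation": [0, 0, 0]}, {"grip": 0, "xyz": [-40, 0, -110], "rotation": [0, 0, 0]}, {"grip": 0, "xyz": [-90, 0, -110], "rotation": [0, 0, 0]}]}}

```text
time: 27.12
ee_pos: [0.4793, 0.3921, 0.1187]
eef_rot: [0.995, -0.099, 0.003, -0.002]
ft_force: [-0.3, 1.8, 0.4]
width: 0.087
```

```bash
python3 go.py .4242 .3330 .08 -.107; python3 - <<'E'
from h import *
S=cam("scene"); cv2.imwrite("pics/s17.png",cv2.resize(S["img"][130:220,350:470],(800,600),interpolation=cv2.INTER_CUBIC))
yaw=-.196
ex=np.array([np.cos(yaw),np.sin(yaw)]);ey=np.array([-ex[1],ex[0]])
B=np.array([.5627,.3496])
def cr(c,L,z): return [ (proj(S,np.r_[c+.026*ex+sy*L/2*ey,z])[0]-[350,130]+.5)*[800/120,600/90] for sy in(-1,1)]
print("tray front bottom",np.round(cr(B+.025*ey,.12,.03)),"front top",np.round(cr(B+.025*ey,.12,.06)),"base front top",np.round(cr(B,.12,.03)))
E
```

```text
t 27.12 tcp [0.4793 0.3921 0.1187] q1,q7 [-0.07 -1.25] w 87.0 F [-0.3  1.8  0.4]
xyz [-42.6  69.   38.1] rot [-0.27 -0.32 -5.24] rows 2.0
tray front bottom [[255. 364.]
 [524. 340.]] front top [[273. 313.]
 [548. 289.]] base front top [[198. 369.]
 [468. 345.]]
```

View pics/s17.png

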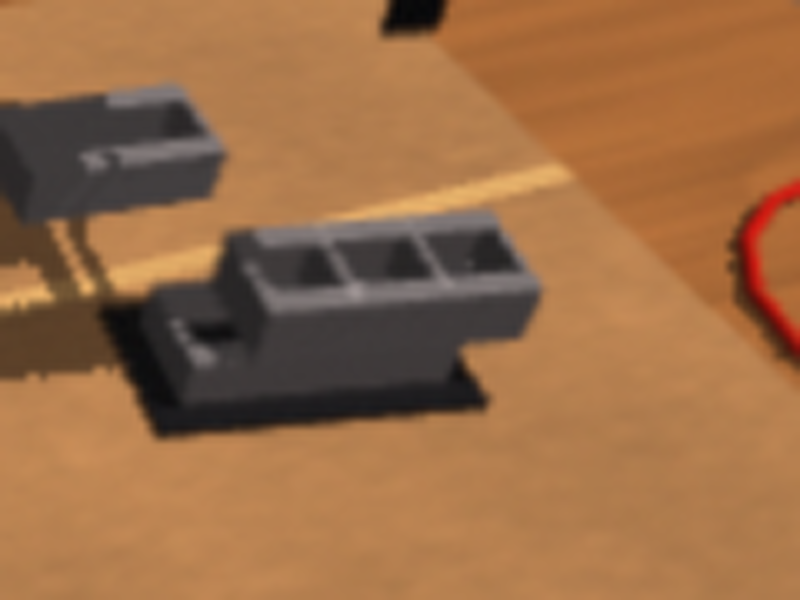

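```bash
cat > vert.py <<'E'
from rectify import *
B=np.array([.5627,.3496]); yaw=-.196
ex=np.array([np.cos(yaw),np.sin(yaw)]);ey=np.array([-ex[1],ex[0]])
def vpatch(c,xo=.026,y0=-.1,y1=.12,z1=.11,st=.0004):
    ys=np.arange(y0,y1,st); zs=np.arange(0,z1,st)[::-1]
    Z,Y=np.meshgrid(zs,ys,indexing="ij")
    W=np.concatenate([(B+xo*ex)+Y[...,None]*ey,Z[...,None]],-1)
    uv=proj(c,W.reshape(-1,3)).reshape(Y.shape+(2,)).astype(np.float32)
    return ys,zs,cv2.remap(c["img"],uv[...,0],uv[...,1],cv2.INTER_CUBIC)
def ends(ys,zs,I,zl,zh):
    h=cv2.cvtColor(I,cv2.COLOR_BGR2HSV)[...,1].astype(float)
    p=h[(zs>zl)&(zs<zh)].mean(0); m=p<75
    d=np.gradient(cv2.GaussianBlur(p.reshape(-1,1),(1,11),3).ravel())
    k=[i for i in range(3,len(d)-3) if abs(d[i])==abs(d[i-3:i+4]).max() and abs(d[i])>.8]
    return [(round(float(ys[i])*1000,1),round(d[i],1)) for i in k]
E
python3 - <<'E'
from vert import *
S=cam("scene"); ys,zs,I=vpatch(S)
print("base",ends(ys,zs,I,.012,.026)); print("long",ends(ys,zs,I,.034,.055))
cv2.imwrite("pics/v1.png",cv2.resize(I,(800,400)))
E
```

```text
base [(-81.6, np.float64(-7.7)), (-73.6, np.float64(-1.8)), (60.0, np.float64(7.8))]
long [(-97.6, np.float64(-5.2)), (-92.8, np.float64(-4.1)), (-82.0, np.float64(-0.8)), (82.0, np.float64(8.9))]
```

View pics/v1.png

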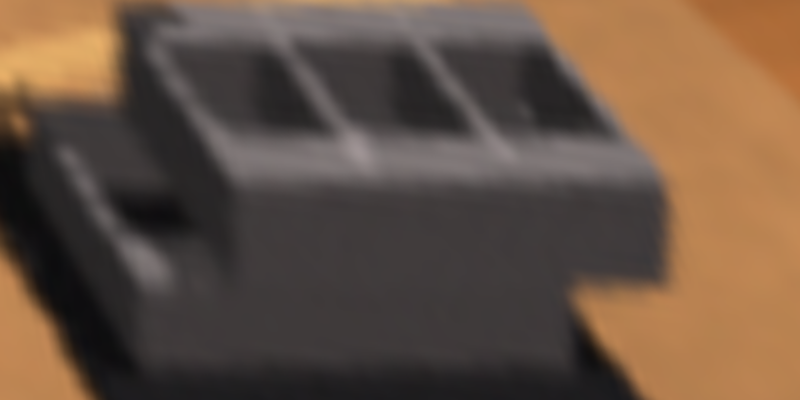

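Measured in the front plane of the trays, the ends are shifted 25.9 mm (right end) and 26.1 mm (left end), and the faces are flush. Now the short tray.

{"api": "apply_moves", "payload": {"increments": [{"grip": 0, "xyz": [-15, 25, 0], "rotation": [0, 0, -2]}, {"grip": 0, "xyz": [-42, 68, 10], "rotation": [-0.2, -0.3, -5]}, {"grip": 0, "xyz": [-42.6, 69, 38], "rotation": [-0.2, -0.3, -5.2]}, {"grip": 0, "xyz": [-42.6, 69, 60], "rotation": [-0.2, -0.3, -5.2]}, {"grip": 0, "xyz": [-42.6, 69, 60], "rotation": [-0.2, -0.3, -5.2]}]}}

```text
time: 27.85
ee_pos: [0.4183, 0.3344, 0.0564]
eef_rot: [0.999, -0.049, -0.002, 0.001]
ft_force: [0.7, 0.1, 0.4]
width: 0.0868
```

```bash
python3 go.py .4242 .3330 -.0245 -.108
```

```text
t 27.85 tcp [0.4183 0.3344 0.0564] q1,q7 [ 0.06 -1.15] w 86.8 F [0.7 0.1 0.4]
xyz [ 6.3  0.7 80.9] rot [0.09 0.25 0.56] rows 2.0
```

{"api": "apply_moves", "payload": {"increments": [{"grip": 0, "xyz": [6.3, 0.7, 10], "rotation": [0, 0.2, 0.6]}, {"grip": 0, "xyz": [6.3, 0.7, 35], "rotation": [0, 0.2, 0.6]}, {"grip": 0, "xyz": [6.3, 0.7, 60], "rotation": [0, 0.2, 0.6]}, {"grip": 0, "xyz": [6.3, 0.7, 74], "rotation": [0, 0.2, 0.6]}, {"grip": 0, "xyz": [6.3, 0.7, 74], "rotation": [0, 0.2, 0.6]}]}}

```text
time: 28.48
ee_pos: [0.4239, 0.3331, -0.0181]
eef_rot: [0.999, -0.054, -0.001, 0.001]
ft_force: [-0.2, 0.1, -0.5]
width: 0.087
```

```bash
python3 go.py .4242 .3330 -.0245 -.108; python3 - <<'E'
from h import *
S=cam("scene"); cv2.imwrite("pics/s18.png",cv2.resize(S["img"][100:190,320:440],(800,600),interpolation=cv2.INTER_CUBIC))
E
```

```text
t 28.48 tcp [ 0.4239  0.3331 -0.0181] q1,q7 [-0.   -1.23] w 87.0 F [-0.2  0.1 -0.5]
xyz [0.3 0.  6.4] rot [ 0.11  0.12 -0.03] rows 1.0
```

View pics/s18.png

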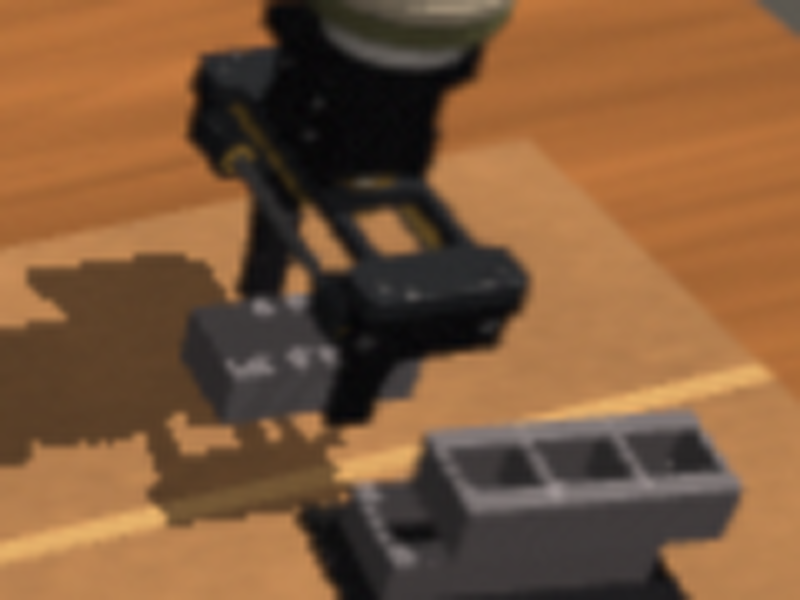

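The fingers straddle the short tray at about its middle, with the front finger at (350,395), and are clear of the stack. Grip it.

{"api": "apply_moves", "payload": {"increments": [{"grip": 0, "xyz": [0.3, 0, 3.5], "rotation": [0, 0, 0]}, {"grip": 0, "xyz": [0.3, 0, 6.4], "rotation": [0, 0, 0]}, {"grip": 60, "xyz": [0.3, 0, 6.4], "rotation": [0, 0, 0]}, {"grip": 180, "xyz": [0.3, 0, 6.4], "rotation": [0, 0, 0]}, {"grip": 180, "xyz": [0.3, 0, 6.4], "rotation": [0, 0, 0]}]}}

```text
time: 29.15
ee_pos: [0.4247, 0.3335, -0.0236]
eef_rot: [0.999, -0.054, -0.001, 0.001]
ft_force: [-0.4, 0.5, -0.5]
width: 0.065
```

{"api": "apply_moves", "payload": {"increments": [{"grip": 180, "xyz": [0, 0, 0], "rotation": [0, 0, 0]}, {"grip": 180, "xyz": [0, 0, 0], "rotation": [0, 0, 0]}, {"grip": 180, "xyz": [0, 0, 0], "rotation": [0, 0, 0]}]}}

```text
time: 29.52
ee_pos: [0.4247, 0.3335, -0.0235]
eef_rot: [0.999, -0.054, -0.0, 0.001]
ft_force: [-0.0, -0.2, 0.8]
width: 0.0516
```

{"api": "apply_moves", "payload": {"increments": [{"grip": 180, "xyz": [0, 0, -15], "rotation": [0, 0, 0]}, {"grip": 180, "xyz": [0, 0, -50], "rotation": [0, 0, 0]}, {"grip": 180, "xyz": [0, 0, -90], "rotation": [0, 0, 0]}, {"grip": 180, "xyz": [0, 0, -110], "rotation": [0, 0, 0]}, {"grip": 180, "xyz": [0, 0, -110], "rotation": [0, 0, 0]}]}}

```text
time: 30.15
ee_pos: [0.4256, 0.334, 0.0877]
eef_rot: [0.999, -0.054, 0.001, 0.0]
ft_force: [-0.5, -0.0, -1.3]
width: 0.0518
```

```bash
python3 go.py .5603 .3372 .085 -.196
```

```text
t 30.15 tcp [0.4256 0.334  0.0877] q1,q7 [ 0.08 -1.13] w 51.8 F [-0.5 -0.  -1.3]
xyz [133.6 -17.9   2.9] rot [-0.   -0.08  4.99] rows 3.0
```

{"api": "apply_moves", "payload": {"increments": [{"grip": 180, "xyz": [30, -4, 0], "rotation": [0, 0, 1]}, {"grip": 180, "xyz": [70, -9, 0], "rotation": [0, 0, 2.5]}, {"grip": 180, "xyz": [110, -15, 0], "rotation": [0, 0, 4]}, {"grip": 180, "xyz": [133.6, -17.9, 5], "rotation": [0, 0, 5]}, {"grip": 180, "xyz": [133.6, -17.9, 15], "rotation": [0, 0, 5]}]}}

```text
time: 30.78
ee_pos: [0.5612, 0.3363, 0.0706]
eef_rot: [0.995, -0.099, -0.0, 0.0]
ft_force: [-0.5, -0.1, -1.0]
width: 0.0515
```

```bash
python3 go.py .5603 .3372 .05 -.196
```

```text
t 30.77 tcp [0.5612 0.3363 0.0706] q1,q7 [-0.01 -1.12] w 51.5 F [-0.5 -0.1 -1. ]
xyz [-1.  -0.7 20.6] rot [ 0.06  0.01 -0.13] rows 1.0
```

{"api": "apply_moves", "payload": {"increments": [{"grip": 180, "xyz": [-1, -0.7, 6], "rotation": [0, 0, 0]}, {"grip": 180, "xyz": [-1, -0.7, 15], "rotation": [0, 0, 0]}, {"grip": 180, "xyz": [-1, -0.7, 24], "rotation": [0, 0, 0]}, {"grip": 180, "xyz": [-1, -0.7, 24], "rotation": [0, 0, 0]}, {"grip": 180, "xyz": [-1, -0.7, 24], "rotation": [0, 0, 0]}]}}

```text
time: 31.4
ee_pos: [0.5604, 0.3373, 0.0469]
eef_rot: [0.995, -0.099, 0.0, 0.0]
ft_force: [0.1, -0.5, 0.0]
width: 0.0522
```

```bash
python3 go.py .5603 .3372 .0365 -.196; python3 - <<'E'
from vert import *
S=cam("scene"); ys,zs,I=vpatch(S)
cv2.imwrite("pics/v2.png",cv2.resize(I,(800,400)))
E
```

```text
t 31.4 tcp [0.5604 0.3373 0.0469] q1,q7 [-0.02 -1.14] w 52.2 F [ 0.1 -0.5  0. ]
xyz [-0.1  0.1 10.4] rot [ 0.04 -0.01 -0.13] rows 1.0
```

View pics/v2.png

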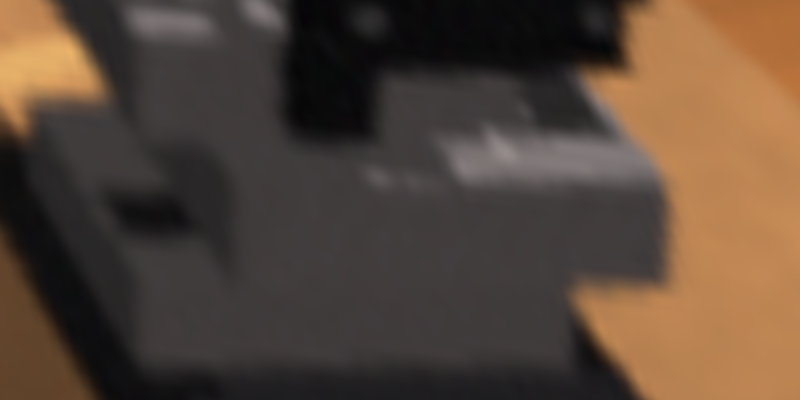

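The short tray's right-hand end (x≈137) is in line with the base tray's end (x≈138). Lower it.

{"api": "apply_moves", "payload": {"increments": [{"grip": 180, "xyz": [0, 0, 4], "rotation": [0, 0, 0]}, {"grip": 180, "xyz": [0, 0, 8], "rotation": [0, 0, 0]}, {"grip": 180, "xyz": [0, 0, 9.5], "rotation": [0, 0, 0]}, {"grip": 180, "xyz": [0, 0, 10.5], "rotation": [0, 0, 0]}, {"grip": 180, "xyz": [0, 0, 10.5], "rotation": [0, 0, 0]}]}}

```text
time: 32.08
ee_pos: [0.5605, 0.3374, 0.0366]
eef_rot: [0.995, -0.099, 0.0, 0.0]
ft_force: [-0.5, -0.7, -1.3]
width: 0.0521
```

{"api": "apply_moves", "payload": {"increments": [{"grip": 180, "xyz": [0, 0, 0.8], "rotation": [0, 0, 0]}, {"grip": 180, "xyz": [0, 0, 0.8], "rotation": [0, 0, 0]}]}}

```text
time: 32.33
ee_pos: [0.5606, 0.3374, 0.0365]
eef_rot: [0.995, -0.099, 0.0, 0.0]
ft_force: [-1.8, -2.1, 6.7]
width: 0.0518
```

{"api": "apply_moves", "payload": {"increments": [{"grip": 60, "xyz": [0, 0, -0.4], "rotation": [0, 0, 0]}, {"grip": 0, "xyz": [0, 0, -0.4], "rotation": [0, 0, 0]}, {"grip": 0, "xyz": [0, 0, -0.4], "rotation": [0, 0, 0]}, {"grip": 0, "xyz": [0, 0, -0.4], "rotation": [0, 0, 0]}, {"grip": 0, "xyz": [0, 0, -0.4], "rotation": [0, 0, 0]}]}}

```text
time: 32.95
ee_pos: [0.5606, 0.3374, 0.0369]
eef_rot: [0.995, -0.099, 0.0, 0.0]
ft_force: [-0.1, 0.6, 0.1]
width: 0.0858
```

{"api": "apply_moves", "payload": {"increments": [{"grip": 0, "xyz": [0, 0, -15], "rotation": [0, 0, 0]}, {"grip": 0, "xyz": [0, 0, -50], "rotation": [0, 0, 0]}, {"grip": 0, "xyz": [0, 0, -90], "rotation": [0, 0, 0]}, {"grip": 0, "xyz": [-45, 0, -100], "rotation": [0, 0, 0]}, {"grip": 0, "xyz": [-95, 20, -100], "rotation": [0, 0, 0]}]}}

```text
time: 33.58
ee_pos: [0.4625, 0.3387, 0.139]
eef_rot: [0.995, -0.098, 0.001, -0.001]
ft_force: [-0.5, 0.9, 0.4]
width: 0.087
```

{"api": "apply_moves", "payload": {"increments": [{"grip": 0, "xyz": [0, 45, 0], "rotation": [0, 0, 0]}, {"grip": 0, "xyz": [0, 90, 0], "rotation": [0, 0, 0]}, {"grip": 0, "xyz": [0, 140, 0], "rotation": [0, 0, 0]}, {"grip": 0, "xyz": [0, 190, 0], "rotation": [0, 0, 0]}, {"grip": 0, "xyz": [0, 200, 0], "rotation": [0, 0, 0]}]}}

```text
time: 34.2
ee_pos: [0.4234, 0.1394, 0.1392]
eef_rot: [0.995, -0.101, 0.002, -0.0]
ft_force: [0.4, 0.9, 0.0]
width: 0.0875
```

```bash
python3 go.py .45 .1 .2 0; python3 - <<'E'
from vert import *
S=cam("scene"); ys,zs,I=vpatch(S,y0=-.11,y1=.11,z1=.11)
cv2.imwrite("pics/v3.png",cv2.resize(I,(800,400))); cv2.imwrite("pics/s20.png",S["img"])
T=cam("top"); cv2.imwrite("pics/t20.png",cv2.resize(T["img"][160:220,90:170],(800,600),interpolation=cv2.INTER_CUBIC))
E
```

```text
t 34.2 tcp [0.4234 0.1394 0.1392] q1,q7 [ 0.58 -0.62] w 87.5 F [0.4 0.9 0. ]
xyz [ 34.2  33.2 -60.7] rot [ -0.    -0.23 -11.55] rows 2.0
```

View pics/v3.png

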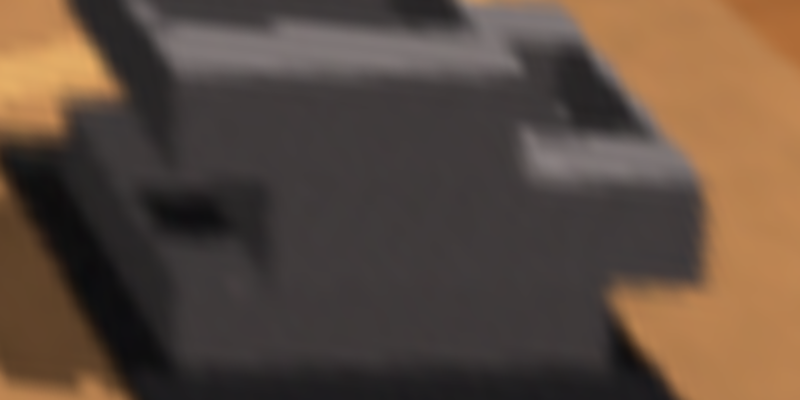

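View pics/s20.png

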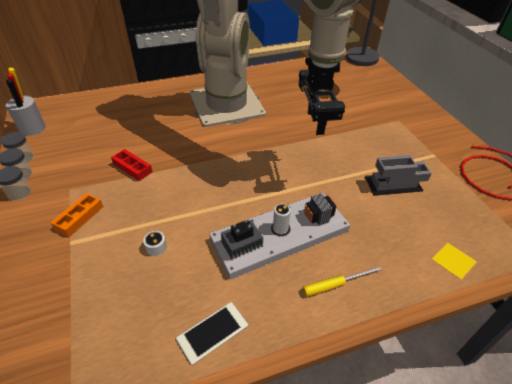

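View pics/t20.png

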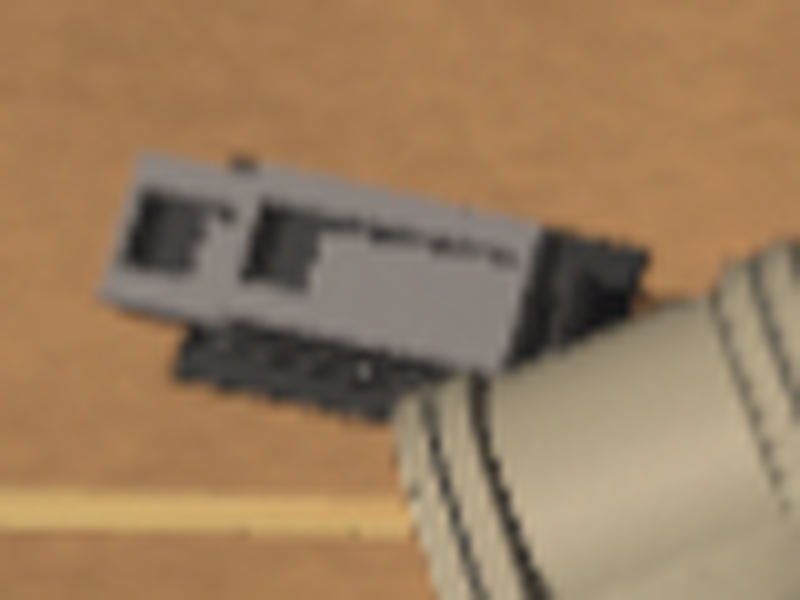

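In the front plane of the trays, the short tray's right end (173) is straight above the base tray's right end (about 173), and the long tray overhangs on the left by 93 px, or 25.6 mm. The faces are flush. The can and the rectifier stand in place, and the squat can and screwdriver look unmoved. Handing in.

```bash
python3 -c "
from bench import r
print(r.close_job()); s=r.read_state(); print(s['time'],s['width'],s['ft_force'])"
```

```text
the job is handed in; nothing more can be done
None
the job is handed in; nothing more can be done
```

The job is done and handed in at about 34 s of robot time, with the gripper open and clear of everything. I placed the parts in the order asked: tall can, rectifier, long tray, short tray.

What my last camera checks showed:
- **Tall can:** it stands upright on the pad with an even rim of rubber showing all round.
- **Rectifier:** it sits about 1 mm off centre across the heatsink and about 2 mm off along it. Its long side runs along the heatsink, within about 0.01 rad. I left it there.
- **Long tray:** its ends are shifted 25.6–26.1 mm to the left of the base tray's, against the 25 mm asked.
- **Short tray:** its right-hand end lines up with the base tray's right-hand end within about 1 mm. I judged this by eye from the camera picture.
- **Left alone:** the squat can, the screwdriver and the orange and red trays look unmoved in the last picture.

What disagreed or failed:
- **Tool height:** the real fingertips stood about 38 mm higher than the reported position implied. Because of this, the first rectifier grasp closed in the air above the block without touching it, and the can was held near its top. I measured the offset in the scene picture and corrected every height after that.
- **Base tray position:** the two cameras disagreed by about 2 mm on where the base tray lies, so I set the short tray by what the scene camera showed next to the base tray.

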